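# Draw the setting shim from under a V-block stack and seat the stack on its stop

### The arm

A 7-joint arm with a two-finger parallel gripper is mounted at the origin on a cart in front of the work surface, level with it; the furniture and walls round the work are solid. World frame = base frame: x ahead of the robot, y to its left, z up, the work surface at z = 0. Lengths are in m, angles in rad, forces in N, time in s.
With the tool pointing down it reaches from about 0.4 to 0.85 m from the base axis. Payload 10.4 kg.
Tool frame: the origin (TCP) lies between the finger pads; the fingertips stand 19 mm ahead of it and the grasp point (between the pads) is the TCP; x points along the fingers, y is the direction in which the jaws open and shut, and the axes are right-handed (so a half turn about x gives the same grasp; the last joint's range is limited). The gripper opens to 87 mm and grips with 3 to 60 N. Pads are 19 mm wide; open, the fingers measure 117 mm over their backs; the gripper's body (75 mm by 190 mm) begins 51 mm behind the grasp point.
Start: joints at [1.098, 0.332, -0.065, 1.46, 0.022, 1.35, -0.088], TCP at [0.272, -0.563, 0.242] pointing down, gripper open.
Joint ranges: [-2.6, 2.6], [-0.5, 2.12], [-1.47, 1.34], [0.16, 2.42], [-1.27, 4.41], [0.06, 2.06], [-2.6, 2.6]. Speed limits (rad/s): [2.22, 2.22, 2.79, 2.79, 3.14, 3.14, 3.14].

### API

Orientations are given as a unit quaternion [x, y, z, w].
In Python, from bench import r gives the robot as it stands.
- The arm moves only by the tool drive_tool, never from a script. Its argument "motion" is a list of rows, each a list of 4 numbers: the shift along the tool's x, y, z in cm, then the turn about the tool's x in units of 5 degrees (1.0 is 5 degrees). In form: [[tx, ty, tz, twist], ...]. A call has 1 to 20 rows; each row is the pose to reach, as a shift and turn from the pose commanded when the call began, along the tool's axes at that moment; what a row does not reach only later rows make up. A row lasts 1/12 s, in which the tool goes at most 41.7 mm and 7.16 degrees, less where a joint would pass 70% of its speed; a pose out of reach is approached as far as the arm can. A call with a gripper value outside its range is refused whole. "grip" is the closure in counts, from 0 (fully open) to 255 (shut), set as the call begins (left out, the last holds). The fingers move at their own pace and stop on an object; "force" is the grip in N (left out, the last holds). Time passes only in rows, so rows that repeat a pose let the fingers close. It gives the time, the measured TCP pose, the force and the opening at its end, in the units of the state.
- r.read_state(): the state, without advancing time (a new reading comes with each control period).
- r.camera(name): name is "scene" or "top" or "wrist"; returns the picture (400x640x3 uint8, red, green, blue); there is no depth.
- r.calibration(name): a dict with "fx", "fy", "cx", "cy" (pixels), "xyz" and "orientation" of the camera in the world. Camera axes: x right, y up, looking along -z (the intrinsics and any distortion apply to the point x, -y, -z); pixel columns grow to the right and rows downward; lengths in m; the calibration is good to about 2 mm. A picture is of the moment at which its call begins: read the wrist's pose just before it. calibration takes no time and is no camera call; for the wrist camera it gives the pose at the moment of the call.
- r.close_job(): hands the job in, once; it reports no verdict.
The state is a dict: "time": time; "joint_positions": joint angles; "joint_vel": joint speeds; "joint_torque": joint torques, N m; "ee_pos": TCP position; "eef_rot": TCP orientation; "ft_force": force on the tool from outside, world axes, zero at the start; "torque": the same for the moment, N m; "width": finger opening in m.
Only numpy, scipy, OpenCV 4.12 (cv2) and the standard library are available. Lean on these libraries where they do the work, as an engineer would, in place of code of your own. Each camera call takes 0.05 s, during which the arm holds its last target.

### The job

Two stacked V-blocks with a coaxial attenuator lying in the upper one stand on a setting shim on the stop fixture. Draw the shim out by its blue grip, slowly, level and straight between the two dowel pins without leaning it on them, so that the stack comes down onto the base plate with nothing lifted, unstacked or toppled, and lay the shim flat inside the grey tray. With the shim out from under it, push the lower V-block low down and level, away from the pins, until you feel it meet the stop screw; press it home there with about 10 N more than it takes to slide it (over 16 N on the screw would spoil its setting), and leave everything standing and the small things around undisturbed.

Things in the scene. Friction and masses are not known exactly. Their poses are not given: they have to be found in the camera images.
- base_plate: Fixed dark steel base plate, 164 x 100 x 10 mm, top 10 mm above the bench. Origin on the bench where the stack nominally starts; plate spans x -56 to +108 mm. Its x axis points from the dowel pins to the stop screw (away from the robot, yaw 0 to -0.45 rad), z up. The shim is drawn out along -x, the stack pushed home along +x.
- dowel_pins: Two fixed upright 6 mm pins, 10 mm tall, at y -18.5 and +18.5 mm; origin on the plate's top between them (x = -38 mm on the plate), axes as the plate. The shim's blade passes their 31 mm gap, the V-block does not: the stack rides 4 to 16 mm along with the shim until the pins hold it. Stack or shim may press them with 12 N at most.
- stop_bracket: Fixed grey bracket with the stop screw, flat dark 13 mm tip. Origin on the plate's top at the bracket's front face (x = +80 mm on the plate), axes as the plate. The screw's axis is along x, 20 mm above the plate, on the centre line; its tip stands 14 to 44 mm in front of that face: the setting is not reported, find it by feel. It does not give. Seat with 4 to 16 N on it.
- shim_grip (a point): Centre of the blue grip of the loose steel shim (100 g): 22 (x) x 16 (y) mm, from 3 to 31 mm above the shim's underside, this point 17 mm above it. x points along the shim to the stack. Blade 3 mm thick, 28 mm wide from +16 to +109 mm of this point; a tang as narrow as the grip runs under it to -11 mm, overhanging the plate's front edge.
- shim_tail (a point): Point on the centre line of the shim's blade, half-way up its 3 mm thickness, 7 mm before its far end (102 mm toward +x from the grip's centre, 15.5 mm lower). The blade's far end starts about flush with the far face of the stack.
- v_block_low_centre (a point): Centre of the lower V-block, steel, 45 x 50 x 40 mm, about 0.35 kg, standing on the shim. Its own x (45 mm, along the groove) lies across the plate, so its flat front face, 45 wide and 40 high, looks to the pins, 25 mm from this point. On the plate this point is 30 mm above the bench. Oiled steel, friction about 0.3: pushed high it tips, pressed down it drags.
- v_block_up_centre (a point): Centre of the upper V-block, same size and weight, standing loose on the lower one, 40 mm above the lower one's centre, grooves parallel.
- part_centre (a point): Centre of the loose white finned coaxial attenuator, 25 mm diameter, 74 mm long, lying in the groove of the upper V-block, its axis level with that block's top, so that the stack is 92.5 mm high in all.
- tray: Fixed empty grey sample tray, 90 x 140 x 21 mm, 2 mm walls, 3 mm floor. Origin on the bench under its centre, y along its 140 mm. The 120 mm shim fits in lengthwise.
- loupe_centre (a point): Centre of a loose black eye loupe beside the plate, 38 mm diameter, 43 mm high. Leave it alone.
- load_centre (a point): Centre of a loose white coaxial load standing beside the plate, 34 mm diameter, 32 mm high. Leave it alone.
- adapter_centre (a point): Centre of a small loose coaxial adapter, 21 x 38 x 21 mm, lying in front of the tray. Leave it alone.
There are look-alikes about, which are no part of the job. What is shaped like the part that bears v_block_up_centre but yellow is not meant. What is shaped like the part that bears v_block_low_centre but purple is not meant.

How it is judged:
On the way, in this order (a step that is already met when the one before it is completed fails the run):
1. the shim is out from under the stack and the lower V-block stands flat on the base plate (z of v_block_low_centre in the frame of base_plate between 0.0285 and 0.0315 m and angle between v_block_low_centre's own z axis and vertical below 0.04 rad), for 0.3 s.
2. the lower V-block is pressed against the stop screw with more than 4 N for 0.2 s (contact force between v_block_low and stop_bracket above 4 N), for 0.2 s.
At the end, for the whole second after the job is handed in: Stack flat on the plate at the stop screw (lower block 9 to 43 mm toward +x of the plate's origin, 12 mm sideways), upper block within 10 mm and attenuator within 15 mm of centre on it, upright within 0.04 rad; shim flat (0.1 rad) on the floor inside the tray; all at rest (all of step 1 and x of v_block_low_centre in the frame of base_plate between 0.009 and 0.043 m and y of v_block_low_centre in the frame of base_plate between -0.012 and 0.012 m and horizontal distance between v_block_low_centre and v_block_up_centre below 0.01 m and z of v_block_up_centre in the frame of base_plate between 0.068 and 0.0725 m and angle between v_block_up_centre's own z axis and vertical below 0.04 rad and horizontal distance between v_block_up_centre and part_centre below 0.015 m and z of part_centre in the frame of base_plate between 0.087 and 0.093 m and x of shim_grip in the frame of tray between -0.043 and 0.043 m and y of shim_grip in the frame of tray between -0.068 and 0.068 m and x of shim_tail in the frame of tray between -0.043 and 0.043 m and y of shim_tail in the frame of tray between -0.068 and 0.068 m and z of shim_grip in the frame of tray between 0.017 and 0.024 m and angle between shim_grip's own z axis and vertical below 0.1 rad and linear speed of each of shim, v_block_low, v_block_up, part below 0.02 m/s); the robot touches nothing.
It fails at once if the stop screw pressed with more than 16 N (contact force between v_block_low and stop_bracket above 16 N).
It fails at once if the stack or the shim pressed against the dowel pins with more than 12 N (contact force between any of v_block_low, shim and dowel_pins above 12 N).
It fails at once if the stack tipped by more than 0.25 rad or lifted by more than 6 mm (angle between any of v_block_low_centre, v_block_up_centre's own z axis and vertical above 0.25 rad or z of v_block_low_centre in the frame of base_plate above 0.04 m).
It fails at once if the upper block or the attenuator lifted off, or shifted by more than 15 mm on what carries it (distance between v_block_low_centre and v_block_up_centre above 0.046 m or horizontal distance between v_block_low_centre and v_block_up_centre above 0.015 m or distance between v_block_up_centre and part_centre above 0.032 m or horizontal distance between v_block_up_centre and part_centre above 0.015 m).
It fails at once if a bystander moved more than 15 mm (distance of any of loupe_centre, load_centre, adapter_centre from where it was at the start of the episode above 0.015 m).
It also fails if it takes over 72 s, if anything falls off the work surface, if the arm or the gripper's body presses on something with over 40 N, if the wrist force passes 120 N, or if a joint passes its speed limit or range.

## Working session

There is one attempt and no reset: what is moved stays moved. The work goes in short steps, Python scripts to look and compute and a tool call to move; the robot and the scene stay as the last step left them, time stands still between calls to the robot, and variables do not carry over. Pictures are saved under pics/ and viewed, and the job is handed in when it is done.

Besides the shell and the picture viewer there is one more tool, called after "Call:" as name([rows], argument=value, ...), one row to a line, values as JSON. drive_tool: Moves the arm, as the interface text tells. Its arguments: {"type":"object","properties":{"motion":{"type":"array","items":{"type":"array","items":{"type":"number"}}},"grip":{"type":"number"},"force":{"type":"number"}},"required":["motion"]}

```bash
ls; mkdir -p pics; python3 - <<'E'
from bench import r
import cv2
s=r.read_state();print(s)
for n in("scene","top","wrist"):
    print(n,r.calibration(n))
    cv2.imwrite(f"pics/{n}0.png",r.camera(n)[:,:,::-1])
E
```

```text
pics
{'time': 0.0, 'joint_positions': array([ 1.09838562,  0.3328707 , -0.06472728,  1.46095081,  0.02161646,
        1.34988592, -0.08850727]), 'joint_vel': array([-6.65536186e-05, -9.32142066e-04, -2.37286103e-04,  1.37323046e-03,
       -1.43560648e-04,  3.89399069e-04,  3.70604046e-05]), 'joint_torque': array([ 9.83225182e-04, -6.23259401e+01,  2.49694765e-02, -3.89905894e+01,
       -6.15374465e-02,  3.96257162e-02,  1.20855843e-04]), 'ee_pos': array([ 0.27159561, -0.56250308,  0.24075019]), 'eef_rot': array([-0.68915804, -0.15819213,  0.68943169, -0.15722722]), 'ft_force': array([ 0.15189757, -0.55959881,  0.18534648]), 'torque': array([0.00047791, 0.00394067, 0.00749857]), 'width': 0.08665309174912601}
scene {'fx': 513.1832365615962, 'fy': 513.1832365615962, 'cx': 313.9134685725715, 'cy': 197.84853938367203, 'xyz': array([-0.27905926, -0.81537916,  0.54203169]), 'orientation': array([ 0.51179146, -0.22508031, -0.33457581,  0.75859566])}
top {'fx': 378.1373131316786, 'fy': 378.1373131316786, 'cx': 322.2410745829487, 'cy': 201.48134280331422, 'xyz': array([ 0.42925147, -0.09953004,  1.1472173 ]), 'orientation': array([-0.04584016,  0.02645437,  0.70743326, -0.70479574])}
wrist {'fx': 325.93245640036866, 'fy': 325.93245640036866, 'cx': 323.3765649097806, 'cy': 202.6633391239651, 'xyz': array([ 0.33234311, -0.53386791,  0.38352515]), 'orientation': array([-0.10408223,  0.06604292, -0.52771317,  0.84043086])}
```

View pics/scene0.png

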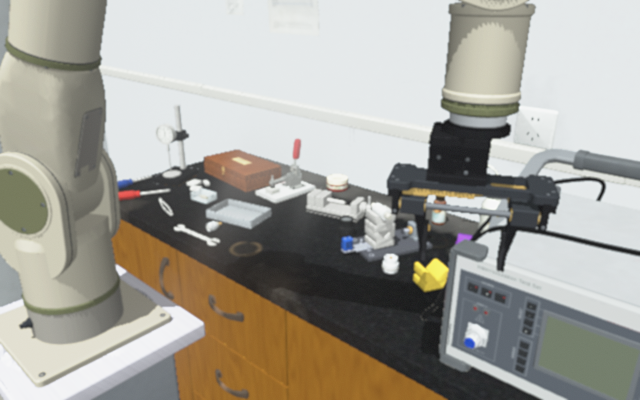

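View pics/top0.png

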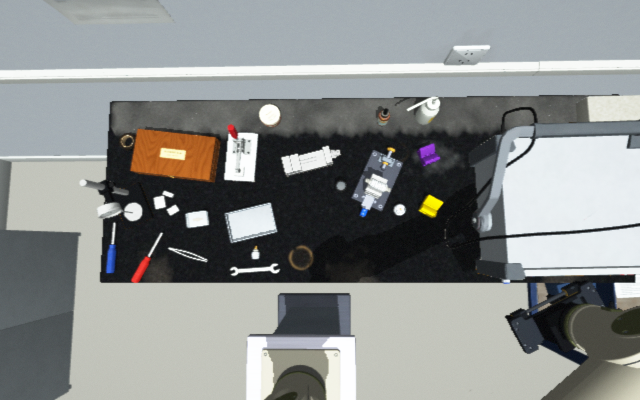

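View pics/wrist0.png

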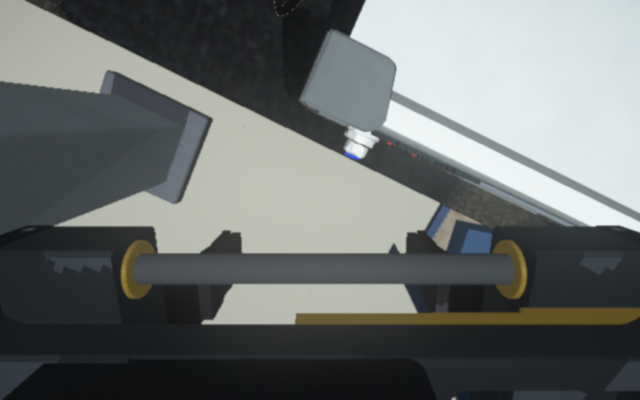

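```bash
cat > h.py <<'E'
from bench import r
import numpy as np, cv2
from scipy.spatial.transform import Rotation as R
def ray(c,u,v):
    d=R.from_quat(c["orientation"]).apply([(u-c["cx"])/c["fx"],-(v-c["cy"])/c["fy"],-1.0])
    return np.array(c["xyz"]),d
def onz(c,u,v,z):
    o,d=ray(c,u,v); return o+d*(z-o[2])/d[2]
def proj(c,p):
    q=R.from_quat(c["orientation"]).inv().apply(np.array(p)-c["xyz"])
    return c["cx"]+c["fx"]*q[0]/-q[2], c["cy"]-c["fy"]*q[1]/-q[2]
def two(c1,p1,c2,p2):
    o1,d1=ray(c1,*p1);o2,d2=ray(c2,*p2)
    t=np.linalg.lstsq(np.array([d1,-d2]).T,o2-o1,rcond=None)[0]
    a=o1+t[0]*d1;b=o2+t[1]*d2
    return (a+b)/2,np.linalg.norm(a-b)
def crop(img,x0,y0,x1,y1,k,fn):
    cv2.imwrite(fn,cv2.resize(img[y0:y1,x0:x1],None,fx=k,fy=k,interpolation=cv2.INTER_CUBIC))
E
python3 - <<'E'
from h import *
t=cv2.imread("pics/top0.png");s=cv2.imread("pics/scene0.png")
crop(t,320,130,460,235,5,"pics/tc.png"); crop(s,320,180,460,285,5,"pics/sc.png"); crop(t,215,190,300,270,6,"pics/tt.png")
c=r.calibration("top")
for p in [(364,213),(377,187),(390,150),(250,222)]: print(p,onz(c,*p,0.02))
for n,im in(("top",t),("scene",s)):
    hsv=cv2.cvtColor(im,cv2.COLOR_BGR2HSV); m=cv2.inRange(hsv,(100,140,60),(130,255,255))
    k,l,st,ce=cv2.connectedComponentsWithStats(m)
    print(n,[(st[i].tolist(),ce[i].round(1).tolist()) for i in range(1,k) if st[i,4]>15])
E
```

```text
(364, 213) [ 0.50990324 -0.19309201  0.02      ]
(377, 187) [ 0.58783237 -0.23301524  0.02      ]
(390, 150) [ 0.70053466 -0.27412314  0.02      ]
(250, 222) [0.48434255 0.14801476 0.02      ]
top [([359, 208, 9, 9, 52], [363.2, 212.2]), ([106, 244, 10, 30, 246], [110.6, 259.1]), ([556, 284, 8, 6, 21], [559.6, 286.4]), ([530, 293, 5, 8, 26], [531.7, 297.0])]
scene [([119, 181, 12, 5, 33], [123.8, 182.7]), ([341, 236, 11, 14, 123], [346.3, 242.8]), ([464, 339, 10, 9, 66], [468.9, 342.9])]
```

View pics/tc.png

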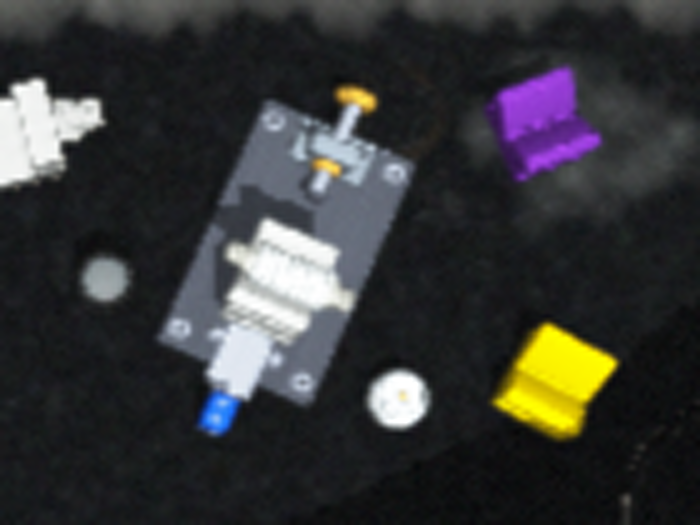

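View pics/sc.png

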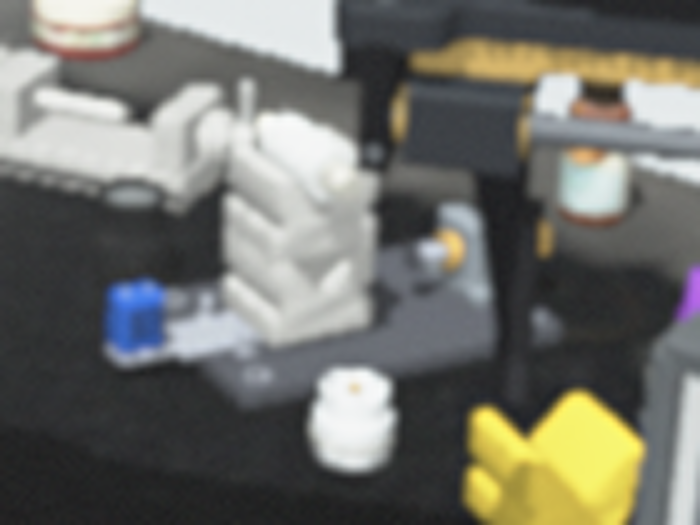

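View pics/tt.png

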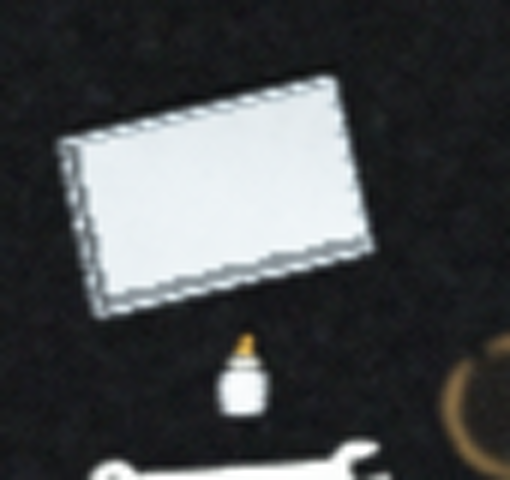

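```bash
python3 - <<'E'
from h import *
c=r.calibration("top");sc=r.calibration("scene")
T=lambda x,y:(x/5+320,y/5+130)
P=[onz(c,*T(*p),0.01) for p in [(265,100),(413,160),(310,405),(160,340)]]
for p in P: print("plate",p.round(4))
e=(P[0]+P[1]-P[2]-P[3])/2; print("len",np.linalg.norm(e),"yaw",np.arctan2(e[1],e[0]), "w",np.linalg.norm(P[0]-P[1]))
print("centre",sum(P)/4)
Q=[onz(c,x/6+215,y/6+190,0.021) for x,y in [(60,138),(335,75),(375,248),(98,318)]]
for p in Q: print("tray",p.round(4))
print("traycentre",sum(Q)/4, np.linalg.norm(Q[0]-Q[1]),np.linalg.norm(Q[1]-Q[2])); d=Q[0]+Q[3]-Q[1]-Q[2];print("tray y dir",np.arctan2(d[1],d[0]))
print("grip2",two(c,(363.2,212.2),sc,(346.3,242.8)))
print("grip top", onz(c,363.2,212.2,.041))
s=r.read_state();M=R.from_quat(s["eef_rot"]).as_matrix();print("tool axes cols\n",M.round(3))
w=r.calibration("wrist");W=R.from_quat(w["orientation"]).as_matrix()
print("cam in tool",M.T@(w["xyz"]-s["ee_pos"]),"\n",(M.T@W).round(3))
E
```

```text
plate [ 0.7034 -0.224   0.01  ]
plate [ 0.6654 -0.313   0.01  ]
plate [ 0.5164 -0.2479  0.01  ]
plate [ 0.5562 -0.1584  0.01  ]
len 0.16189554613004706 yaw -0.41544308123756873 w 0.09681623887999485
centre [ 0.61035383 -0.2358245   0.01      ]
tray [0.5116 0.2239 0.021 ]
tray [0.5427 0.0858 0.021 ]
tray [0.4562 0.0649 0.021 ]
tray [0.4219 0.2027 0.021 ]
traycentre [0.48309242 0.14431614 0.021     ] 0.1414768784780352 0.08898240137077834
tray y dir 1.8032761521152707
grip2 (array([ 0.51110145, -0.18941361,  0.0292736 ]), np.float64(0.0015497203179333948))
grip top [ 0.51075529 -0.18904731  0.041     ]
tool axes cols
 [[-0.001  0.435 -0.901]
 [ 0.001 -0.901 -0.435]
 [-1.    -0.001  0.   ]]
cam in tool [-0.14267165  0.00040653 -0.06719118] 
 [[-0.     0.245 -0.97 ]
 [ 1.     0.001  0.   ]
 [ 0.001 -0.97  -0.245]]
```

Call:
drive_tool([
  [-4,-3,0,0],
  [-6,-6,0,0],
  [-6,-9,-2,0.5],
  [-6,-12,-5,1.5],
  [-6,-15,-9,2.5],
  [-5,-18,-12.5,3.5],
  [-4,-20,-16,4.5],
  [-3,-22,-19.5,5.5],
  [-2,-23.3,-23,6.5],
  [0,-23.3,-26.5,7.5],
  [2,-23.3,-30,8.5],
  [4,-23.3,-33,9.5],
  [5.5,-23.3,-35.5,9.9],
  [6.5,-23.3,-37,9.9],
  [7,-23.3,-37.8,9.9],
  [7,-23.3,-37.8,9.9],
  [7,-23.3,-37.8,9.9],
], grip=0, force=40)

```text
time: 1.57
ee_pos: [0.5104, -0.1892, 0.1717]
eef_rot: [-0.692, 0.145, 0.692, 0.145]
ft_force: [0.5, -1.0, 1.2]
width: 0.087
```

```bash
python3 - <<'E'
from h import *
s=r.read_state();w=r.calibration("wrist");im=r.camera("wrist")[:,:,::-1]
print(s["time"],s["ee_pos"],s["ft_force"]);M=R.from_quat(s["eef_rot"]).as_matrix();print(M.round(4))
np.savez("w1.npz",**w);cv2.imwrite("pics/w1.png",im)
E
```

```text
1.5667 [ 0.51037208 -0.18919211  0.17172942] [ 0.46914241 -0.98361358  1.19743665]
[[-5.000e-04 -4.024e-01 -9.155e-01]
 [-2.000e-04 -9.155e-01  4.024e-01]
 [-1.000e+00  4.000e-04  4.000e-04]]
```

View pics/w1.png

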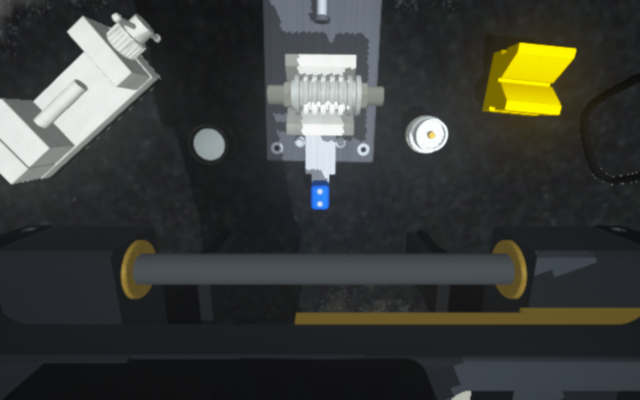

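```bash
python3 - <<'E'
from h import *
im=cv2.imread("pics/w1.png"); crop(im,255,110,390,215,5,"pics/w1c.png")
E
```

```text
(no output)
```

View pics/w1c.png

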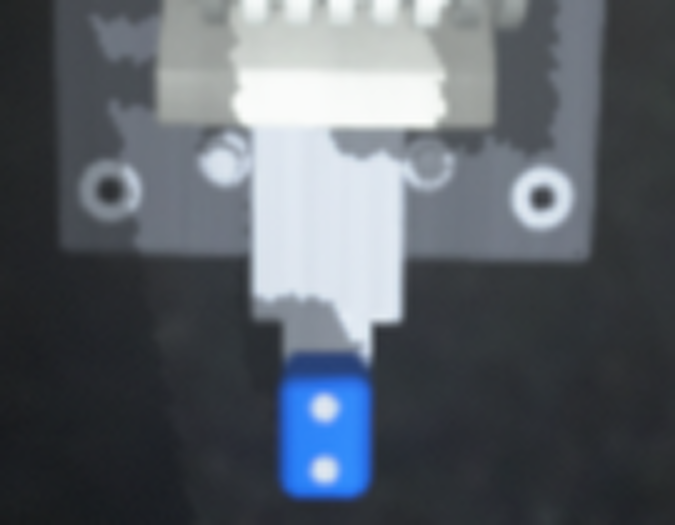

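```bash
cat > m1.py <<'E'
from h import *
s=r.read_state();M=R.from_quat(s["eef_rot"]).as_matrix()
w=dict(np.load("w1.npz"))
P={"holeL":(110,190,.010),"holeR":(542,198,.010),"pinL":(226,160,.02),"pinR":(429,163,.02),
"bl1":(251,140,.013),"bl2":(251,310,.013),"br1":(403,160,.013),"br2":(403,310,.013),"dot1":(324,408,.041),"dot2":(324,470,.041),"gL":(282,450,.041),"gR":(371,450,.041),"gTop":(326,376,.041),"gBot":(326,497,.041),"plateFL":(60,250,.01),"plateFR":(588,260,.01),"tipsh":(322,5*110-500,.0)}
for k,(u,v,z) in P.items():
    p=onz(w,u/5+255,v/5+110,z); t=M.T@(p-s["ee_pos"]); print(k,"world",p.round(4),"tool y %.1f fwd %.1f mm"%(t[1]*1e3,-t[2]*1e3))
E
python3 m1.py
```

```text
holeL world [ 0.5666 -0.1668  0.01  ] tool y -43.8 fwd 42.3 mm
holeR world [ 0.5331 -0.2394  0.01  ] tool y 36.1 fwd 40.9 mm
pinL world [ 0.5633 -0.1896  0.02  ] tool y -21.5 fwd 48.4 mm
pinR world [ 0.5482 -0.2225  0.02  ] tool y 14.6 fwd 47.9 mm
bl1 world [ 0.5645 -0.1947  0.013 ] tool y -17.4 fwd 51.5 mm
bl2 world [ 0.5362 -0.1817  0.013 ] tool y -17.8 fwd 20.4 mm
br1 world [ 0.5501 -0.2185  0.013 ] tool y 10.2 fwd 48.0 mm
br2 world [ 0.5248 -0.2077  0.013 ] tool y 10.5 fwd 20.4 mm
dot1 world [ 0.5191 -0.1894  0.041 ] tool y -3.9 fwd 7.8 mm
dot2 world [ 0.509  -0.1849  0.041 ] tool y -4.0 fwd -3.1 mm
gL world [ 0.5152 -0.1797  0.041 ] tool y -11.2 fwd 0.4 mm
gR world [ 0.509  -0.1938  0.041 ] tool y 4.2 fwd 0.4 mm
gTop world [ 0.524  -0.1919  0.041 ] tool y -3.6 fwd 13.4 mm
gBot world [ 0.5044 -0.1833  0.041 ] tool y -3.6 fwd -8.0 mm
plateFL world [ 0.5604 -0.1535  0.01  ] tool y -53.5 fwd 31.2 mm
plateFR world [ 0.519  -0.2429  0.01  ] tool y 45.1 fwd 29.4 mm
tipsh world [ 0.5738 -0.2128  0.    ] tool y -4.6 fwd 67.4 mm
```

Call:
drive_tool([
  [2,-0.1,-0.1,0],
  [4,-0.2,-0.2,0],
  [6,-0.37,-0.25,0],
  [8,-0.37,-0.25,0],
  [9,-0.37,-0.25,0],
  [9.5,-0.37,-0.25,0],
  [9.6,-0.37,-0.25,0],
  [9.6,-0.37,-0.25,0],
  [9.6,-0.37,-0.25,0],
], grip=140)

```text
time: 2.37
ee_pos: [0.5153, -0.1868, 0.0769]
eef_rot: [0.693, -0.146, -0.691, -0.145]
ft_force: [0.5, -0.4, 0.8]
width: 0.041
```

```bash
python3 - <<'E'
from h import *
s=r.read_state();w=r.calibration("wrist");im=r.camera("wrist")[:,:,::-1]
print(s["time"],s["ee_pos"],s["ft_force"],s["width"])
np.savez("w2.npz",**w);cv2.imwrite("pics/w2.png",im); crop(im,200,120,440,300,3,"pics/w2c.png")
E
```

```text
2.3667 [ 0.51527087 -0.18678721  0.07686032] [ 0.4738536  -0.43897382  0.82665587] 0.040994014013562924
```

View pics/w2c.png

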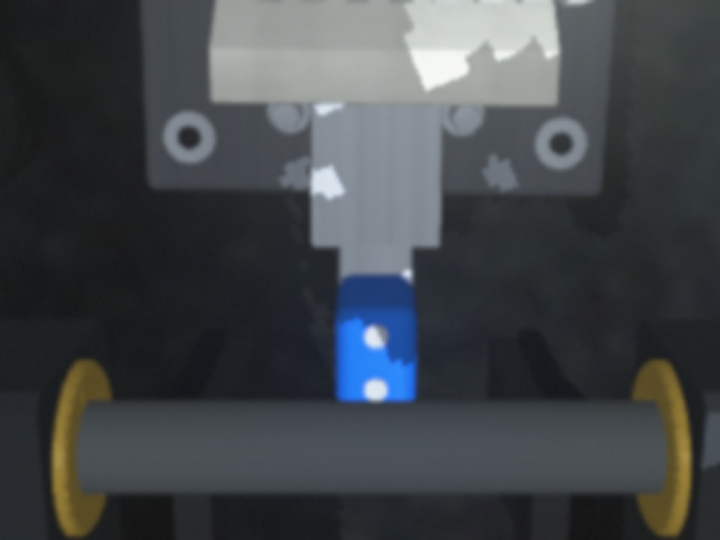

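```bash
python3 - <<'E'
from h import *
im=cv2.imread("pics/w2.png"); g=cv2.convertScaleAbs(im[215:300,230:420],alpha=4)
crop(g,0,0,190,85,4,"pics/w2d.png")
s=r.read_state();M=R.from_quat(s["eef_rot"]).as_matrix();w=dict(np.load("w2.npz"))
P={"holeL":(189,137,.010),"holeR":(561,143,.010),"pinL":(289,116,.02),"pinR":(463,119,.02),
"bl1":(311,120,.013),"bl2":(311,240,.013),"br1":(441,120,.013),"br2":(441,240,.013),"dot1":(375,337,.041),"dot2":(375,390,.041),"gL":(337,370,.041),"gR":(416,370,.041),"gTop":(376,309,.041),"vfL":(210,102,.093),"vfR":(558,105,.093)}
for k,(u,v,z) in P.items():
    p=onz(w,u/3+200,v/3+120,z); t=M.T@(p-s["ee_pos"]); print(k,"world",p.round(4),"tool y %.1f fwd %.1f mm"%(t[1]*1e3,-t[2]*1e3))
E
```

```text
holeL world [ 0.5668 -0.1667  0.01  ] tool y -39.1 fwd 39.0 mm
holeR world [ 0.5334 -0.2394  0.01  ] tool y 40.9 fwd 37.7 mm
pinL world [ 0.563  -0.1894  0.02  ] tool y -16.7 fwd 44.6 mm
pinR world [ 0.5481 -0.2216  0.02  ] tool y 18.8 fwd 44.0 mm
bl1 world [ 0.5598 -0.1925  0.013 ] tool y -12.6 fwd 43.0 mm
bl2 world [ 0.5362 -0.1816  0.013 ] tool y -13.0 fwd 16.9 mm
br1 world [ 0.5488 -0.2176  0.013 ] tool y 14.8 fwd 43.0 mm
br2 world [ 0.5248 -0.2075  0.013 ] tool y 15.2 fwd 16.9 mm
dot1 world [ 0.5192 -0.1892  0.041 ] tool y 0.8 fwd 4.5 mm
dot2 world [ 0.5092 -0.1848  0.041 ] tool y 0.8 fwd -6.4 mm
gL world [ 0.516  -0.1797  0.041 ] tool y -6.6 fwd -2.2 mm
gR world [ 0.5098 -0.1938  0.041 ] tool y 8.7 fwd -2.3 mm
gTop world [ 0.5243 -0.1917  0.041 ] tool y 1.0 fwd 10.2 mm
vfL world [ 0.5737 -0.1897  0.093 ] tool y -20.7 fwd 54.7 mm
vfR world [ 0.5553 -0.2306  0.093 ] tool y 24.1 fwd 54.3 mm
```

View pics/w2d.png

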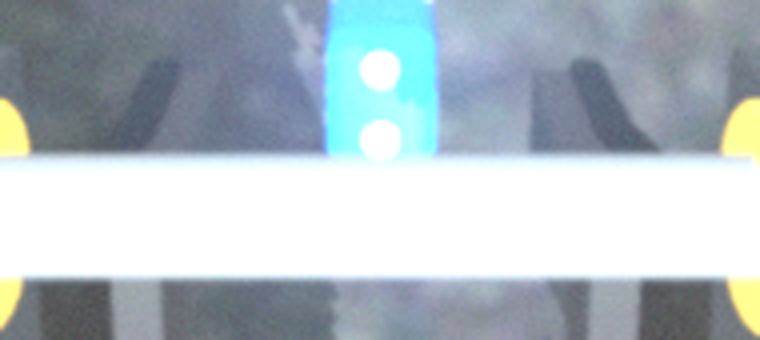

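Call:
drive_tool([
  [1,0.09,0.09,0],
  [2.5,0.09,0.09,0],
  [3.8,0.09,0.09,0],
  [4.4,0.09,0.09,0],
  [4.5,0.09,0.09,0],
  [4.5,0.09,0.09,0],
  [4.5,0.09,0.09,0],
])

```text
time: 3.0
ee_pos: [0.5138, -0.1868, 0.031]
eef_rot: [0.692, -0.145, -0.692, -0.145]
ft_force: [0.1, -0.1, -0.4]
width: 0.0392
```

Call:
drive_tool([
  [0,0,0,0],
  [0,0,0,0],
  [0,0,0,0],
  [0,0,0,0],
  [0,0,0,0],
  [0,0,0,0],
], grip=190, force=10)

```text
time: 3.5
ee_pos: [0.5135, -0.1868, 0.0306]
eef_rot: [0.692, -0.145, -0.692, -0.145]
ft_force: [-0.4, 0.1, 0.8]
width: 0.0225
```

```bash
python3 - <<'E'
from h import *
s=r.read_state();im=r.camera("wrist")[:,:,::-1]
print(s["time"],s["ee_pos"],s["ft_force"],s["width"])
crop(cv2.convertScaleAbs(im,alpha=2),200,110,440,290,3,"pics/w3c.png")
E
```

```text
3.5 [ 0.51347774 -0.18681331  0.03063774] [-0.44280346  0.11820815  0.81246001] 0.022491307985503372
```

View pics/w3c.png

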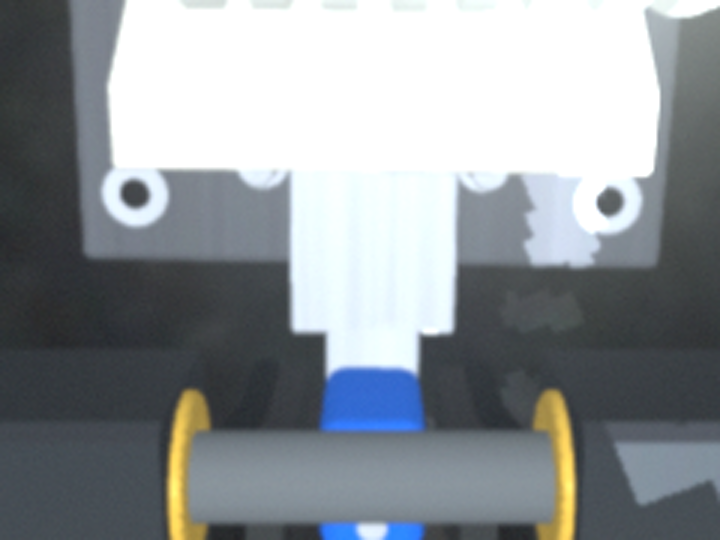

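Call:
drive_tool([
  [0,0.03,0,0],
  [0,0.03,0,0],
  [0,0.03,0,0],
  [0,0.03,0,0],
  [0,0.03,0,0],
], grip=255, force=6)

```text
time: 3.97
ee_pos: [0.5133, -0.1871, 0.0305]
eef_rot: [-0.692, 0.145, 0.692, 0.145]
ft_force: [-0.9, -0.2, 1.3]
width: 0.0158
```

Call:
drive_tool([
  [0,0,0,0],
  [0,0,0,0],
  [0,0,0,0],
  [0,0,0,0],
], force=45)

```text
time: 4.3
ee_pos: [0.5133, -0.1871, 0.0305]
eef_rot: [0.692, -0.145, -0.692, -0.145]
ft_force: [0.5, -0.6, 0.6]
width: 0.0155
```

```bash
python3 - <<'E'
from h import *
s=r.read_state();im=r.camera("wrist")[:,:,::-1]
print(s["time"],s["ee_pos"],s["ft_force"],s["width"])
crop(cv2.convertScaleAbs(im,alpha=2),200,110,440,290,3,"pics/w4c.png")
E
```

```text
4.3 [ 0.51329687 -0.1870913   0.03054761] [ 0.45658871 -0.57587235  0.60687782] 0.015534194575738739
```

View pics/w4c.png

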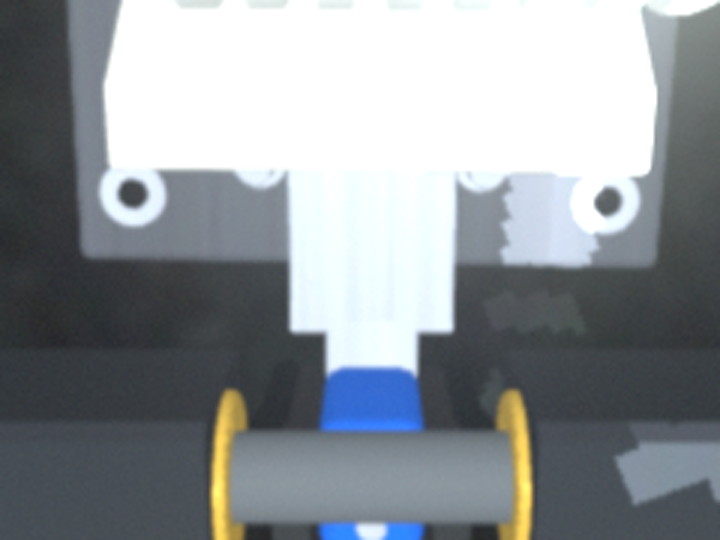

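Call:
drive_tool([
  [0,0,0.05,0],
  [0,0,0.12,0],
  [0,0,0.2,0],
  [0,0,0.28,0],
  [0,0,0.36,0],
  [0,0,0.44,0],
  [0,0,0.52,0],
  [0,0,0.6,0],
  [0,0,0.68,0],
  [0,0,0.76,0],
  [0,0,0.84,0],
  [0,0,0.92,0],
  [0,0,1.0,0],
  [0,0,1.08,0],
  [0,0,1.16,0],
  [0,0,1.24,0],
  [0,0,1.32,0],
  [0,0,1.4,0],
])

```text
time: 5.85
ee_pos: [0.5005, -0.1814, 0.0306]
eef_rot: [0.692, -0.145, -0.692, -0.145]
ft_force: [3.6, -2.1, -3.1]
width: 0.0156
```

```bash
cat > look.py <<'E'
from h import *
import sys
s=r.read_state();im=r.camera("wrist")[:,:,::-1]
M=R.from_quat(s["eef_rot"]).as_matrix()
print(s["time"],s["ee_pos"].round(4),"F tool",(M.T@s["ft_force"]).round(2),s["width"])
np.savez(sys.argv[1]+".npz",**r.calibration("wrist"));cv2.imwrite(f"pics/{sys.argv[1]}f.png",im)
crop(cv2.convertScaleAbs(im,alpha=1.5),200,90,440,270,3,f"pics/{sys.argv[1]}.png")
E
python3 look.py w5
```

```text
5.85 [ 0.5005 -0.1814  0.0306] F tool [ 3.11  0.46 -4.14] 0.015634921449234316
```

View pics/w5.png

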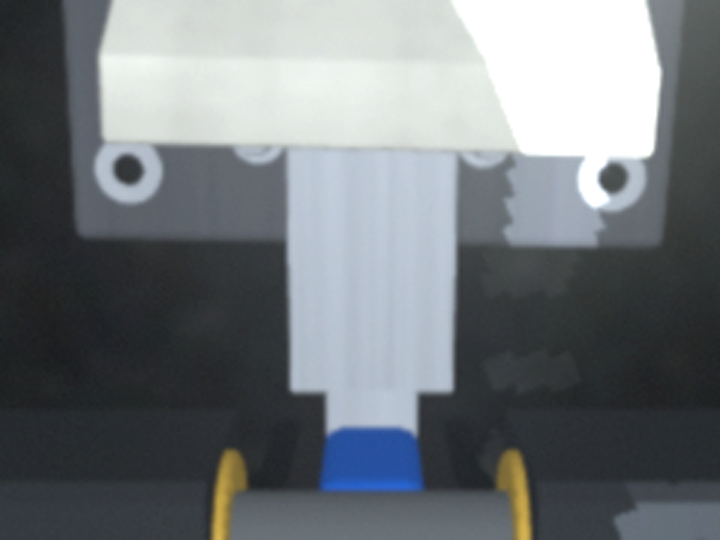

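Call:
drive_tool([
  [0,0,0.08,0],
  [0,0,0.16,0],
  [0,0,0.24,0],
  [0,0,0.32,0],
  [0,0,0.4,0],
  [0,0,0.48,0],
  [0,0,0.56,0],
  [0,0,0.64,0],
  [0,0,0.72,0],
  [0,0,0.8,0],
  [0,0,0.88,0],
  [0,0,0.96,0],
  [0,0,1.04,0],
  [0,0,1.12,0],
  [0,0,1.2,0],
  [0,0,1.28,0],
  [0,0,1.36,0],
  [0,0,1.44,0],
  [0,0,1.52,0],
  [0,0,1.6,0],
])

```text
time: 7.57
ee_pos: [0.4858, -0.175, 0.0306]
eef_rot: [0.692, -0.145, -0.692, -0.145]
ft_force: [2.9, -1.6, -1.6]
width: 0.0158
```

```bash
python3 look.py w6
```

```text
7.5667 [ 0.4858 -0.175   0.0306] F tool [ 1.61  0.32 -3.3 ] 0.015830691124393028
```

View pics/w6.png

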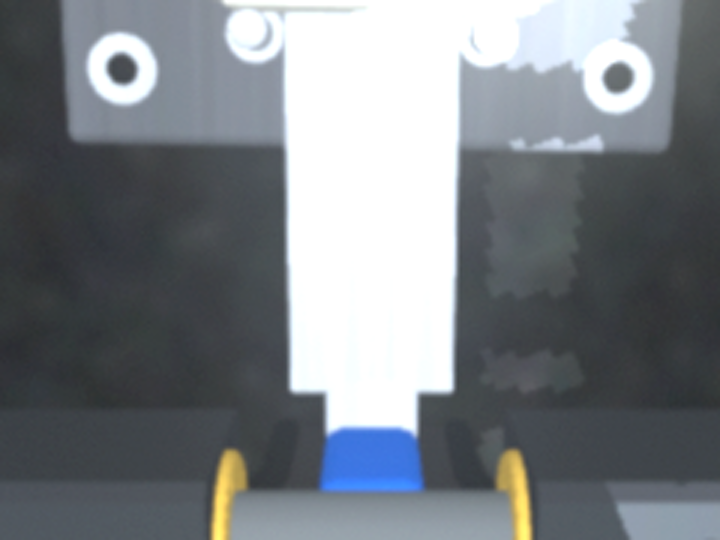

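Call:
drive_tool([
  [0,0,0.06,0],
  [0,0,0.12,0],
  [0,0,0.18,0],
  [0,0,0.24,0],
  [0,0,0.3,0],
  [0,0,0.36,0],
  [0,0,0.42,0],
  [0,0,0.48,0],
  [0,0,0.54,0],
  [0,0,0.6,0],
  [0,0,0.66,0],
  [0,0,0.72,0],
  [0,0,0.78,0],
  [0,0,0.84,0],
  [0,0,0.9,0],
  [0,0,0.96,0],
  [0,0,1.02,0],
  [0,0,1.08,0],
  [0,0,1.14,0],
  [0,0,1.2,0],
])

```text
time: 9.28
ee_pos: [0.4748, -0.1701, 0.0305]
eef_rot: [-0.692, 0.145, 0.692, 0.145]
ft_force: [1.7, -0.4, -0.5]
width: 0.0159
```

Call:
drive_tool([
  [0,0,0.06,0],
  [0,0,0.12,0],
  [0,0,0.18,0],
  [0,0,0.24,0],
  [0,0,0.3,0],
  [0,0,0.36,0],
  [0,0,0.42,0],
  [0,0,0.48,0],
  [0,0,0.54,0],
  [0,0,0.6,0],
  [0,0,0.66,0],
  [0,0,0.72,0],
  [0,0,0.78,0],
  [0,0,0.84,0],
  [0,0,0.9,0],
  [0,0,0.96,0],
  [0,0,1.02,0],
  [0,0,1.08,0],
  [0,0,1.14,0],
  [0,0,1.2,0],
])

```text
time: 10.95
ee_pos: [0.4638, -0.1653, 0.0306]
eef_rot: [0.692, -0.145, -0.692, -0.145]
ft_force: [1.6, 0.6, 0.7]
width: 0.0153
```

```bash
python3 look.py w7; python3 - <<'E'
from h import *
im=r.camera("scene")[:,:,::-1]; cv2.imwrite("pics/s7f.png",im); crop(im,310,180,450,285,5,"pics/s7.png")
E
```

```text
10.95 [ 0.4638 -0.1653  0.0306] F tool [-0.72 -1.24 -1.25] 0.015341682971714118
```

View pics/w7.png

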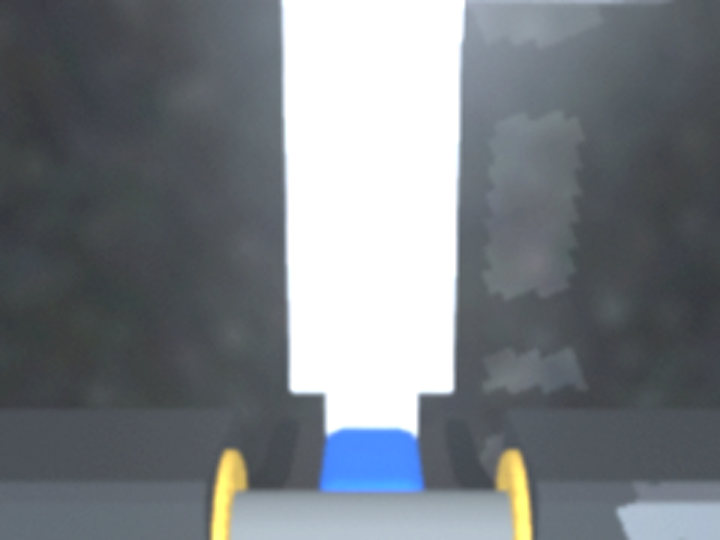

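View pics/s7.png

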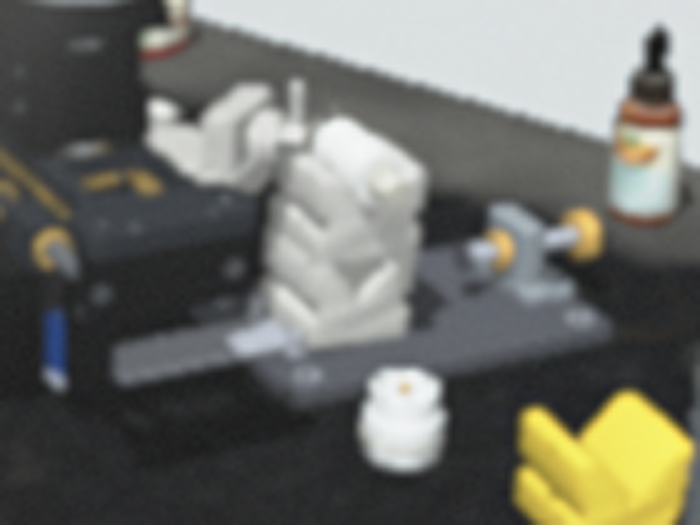

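```bash
python3 - <<'E'
from h import *
im=cv2.imread("pics/w7f.png"); crop(im,240,0,400,120,5,"pics/w7t.png")
E
```

```text
(no output)
```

View pics/w7t.png

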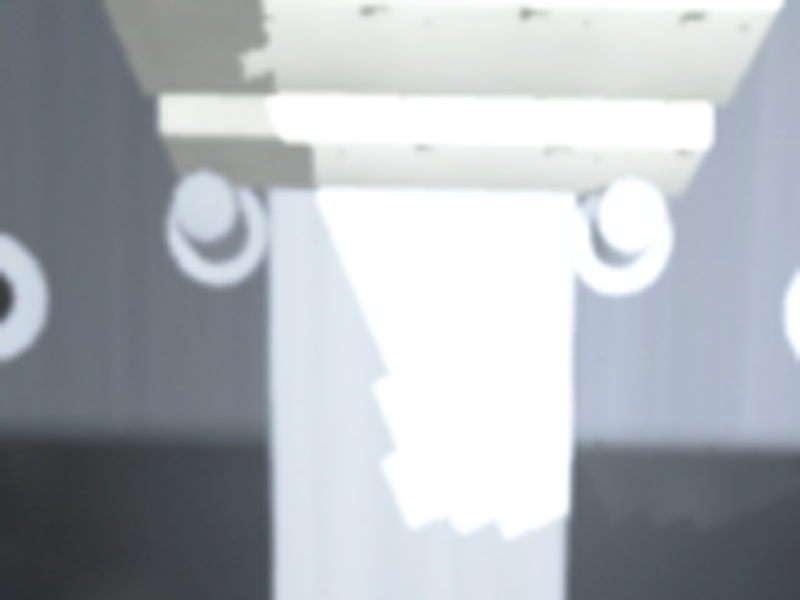

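Call:
drive_tool([
  [0,0,0.06,0],
  [0,0,0.12,0],
  [0,0,0.18,0],
  [0,0,0.24,0],
  [0,0,0.3,0],
  [0,0,0.36,0],
  [0,0,0.42,0],
  [0,0,0.48,0],
  [0,0,0.54,0],
  [0,0,0.6,0],
  [0,0,0.68,0],
  [0,0,0.76,0],
  [0,0,0.84,0],
  [0,0,0.92,0],
  [0,0,1.0,0],
  [0,0,1.1,0],
  [0,0,1.2,0],
  [0,0,1.3,0],
  [0,0,1.4,0],
  [0,0,1.4,0],
])

```text
time: 12.72
ee_pos: [0.4508, -0.1596, 0.0305]
eef_rot: [-0.692, 0.145, 0.692, 0.145]
ft_force: [0.3, -1.0, -0.2]
width: 0.0155
```

```bash
python3 look.py w8; python3 - <<'E'
from h import *
im=cv2.imread("pics/w8f.png"); crop(im,240,0,400,120,5,"pics/w8t.png")
im=r.camera("scene")[:,:,::-1]; cv2.imwrite("pics/s8f.png",im); crop(im,310,180,450,285,5,"pics/s8.png")
E
```

```text
12.7167 [ 0.4508 -0.1596  0.0305] F tool [ 0.19  0.77 -0.66] 0.015535000630940113
```

View pics/w8t.png

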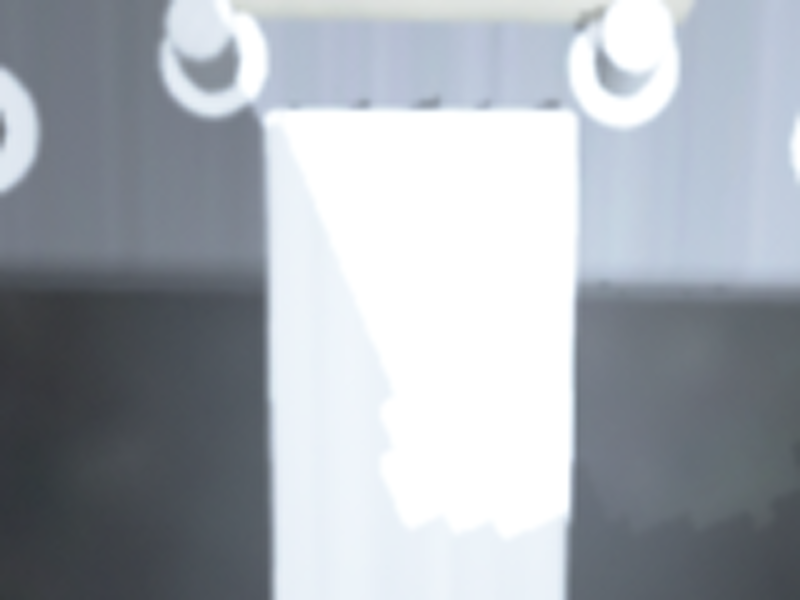

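View pics/s8.png

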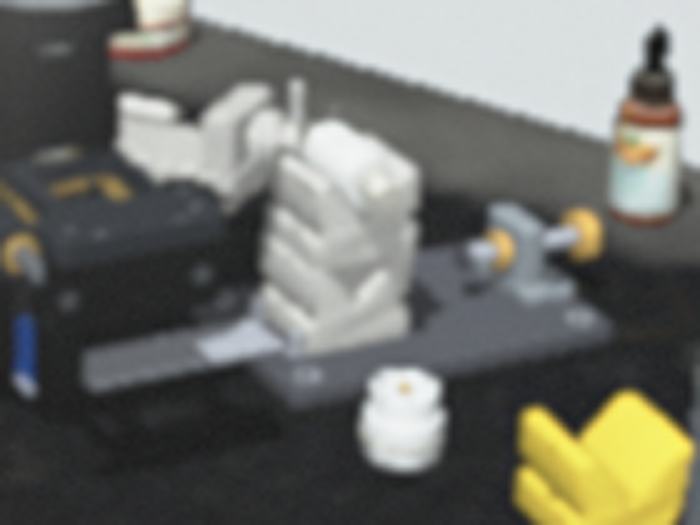

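Call:
drive_tool([
  [-0.3,0,0,0],
  [-0.7,0,0,0],
  [-1.1,0,0,0],
  [-1.4,0,0,0],
  [-1.4,-0.04,0,0.1],
  [-1.4,-0.1,0,0.2],
  [-1.4,-0.1,0,0.2],
  [-1.4,-0.1,0,0.2],
])

```text
time: 13.48
ee_pos: [0.4514, -0.1587, 0.0444]
eef_rot: [-0.691, 0.151, 0.691, 0.151]
ft_force: [0.4, 0.4, -0.5]
width: 0.0157
```

```bash
python3 look.py w9; python3 - <<'E'
from h import *
im=cv2.imread("pics/w9f.png"); crop(im,240,0,400,120,5,"pics/w9t.png")
im=r.camera("scene")[:,:,::-1]; cv2.imwrite("pics/s9f.png",im); crop(im,310,180,450,285,5,"pics/s9.png")
E
```

```text
13.4833 [ 0.4514 -0.1587  0.0444] F tool [ 0.48 -0.48 -0.21] 0.015737245477392237
```

View pics/w9t.png

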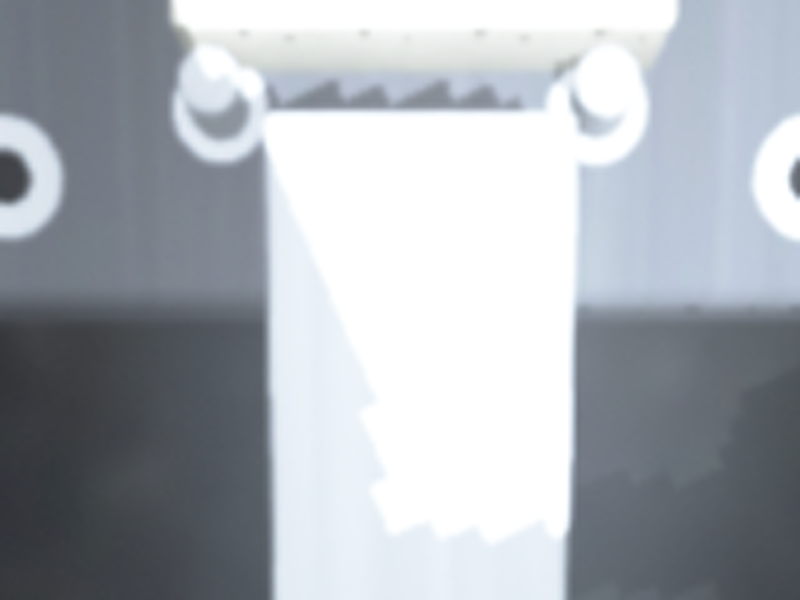

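View pics/s9.png

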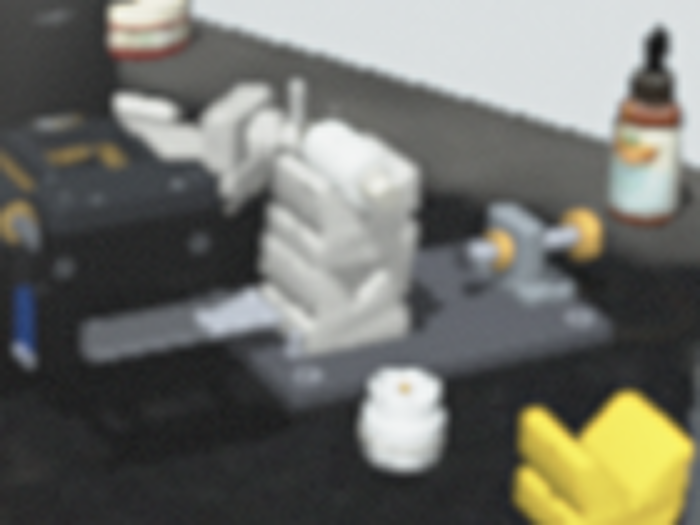

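```bash
python3 - <<'E'
from h import *
im=r.camera("top")[:,:,::-1]; cv2.imwrite("pics/t9f.png",im); crop(cv2.convertScaleAbs(im,alpha=1.5),345,140,415,215,8,"pics/t9.png")
E
```

```text
(no output)
```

View pics/t9.png

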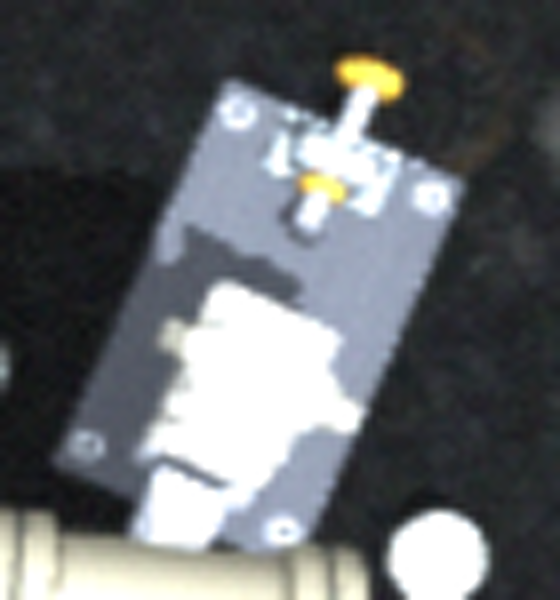

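```bash
python3 - <<'E'
from h import *
c=r.calibration("top");T=lambda x,y:(x/8+345,y/8+140)
H=[onz(c,*T(*p),.01) for p in [(88,443),(283,530),(238,112),(432,197)]]
f=(H[0]+H[1])/2; b=(H[2]+H[3])/2; u=(b-f)/np.linalg.norm(b-f); print("hole pitch",np.linalg.norm(b-f),"yaw",np.arctan2(u[1],u[0]))
mid=(f+b)/2 # plate x=26
for n,p,z in [("tip",(298,235),.03),("tip2",(303,240),.03),("vfarL",(222,280),.09),("vfarR",(345,335),.09),("brk",(330,170),.045)]:
    q=onz(c,*T(*p),z)-mid; print(n,"plate x %.1f y %.1f"%(26+1e3*q[:2]@u[:2],1e3*q[:2]@np.array([-u[1],u[0]])))
E
```

```text
hole pitch 0.13963112023425953 yaw -0.4330593055972975
tip plate x 57.1 y 1.0
tip2 plate x 56.1 y -1.4
vfarL plate x 17.7 y 21.4
vfarR plate x 17.6 y -25.8
brk plate x 80.8 y 0.7
```

Call:
drive_tool([
  [0,0,-0.08,0],
  [0,0,-0.16,0],
  [0,0,-0.22,0],
  [0,0,-0.28,0],
  [0,0,-0.34,0],
  [0,0,-0.4,0],
  [0,0,-0.46,0],
  [0,0,-0.52,0],
  [0,0,-0.58,0],
  [0,0,-0.64,0],
  [0,0,-0.7,0],
  [0,0,-0.76,0],
  [0,0,-0.82,0],
  [0,0,-0.88,0],
  [0,0,-0.94,0],
  [0,0,-1.0,0],
  [0,0,-1.06,0],
  [0,0,-1.12,0],
  [0,0,-1.18,0],
  [0,0,-1.24,0],
])

```text
time: 15.3
ee_pos: [0.4627, -0.164, 0.0445]
eef_rot: [-0.691, 0.151, 0.691, 0.151]
ft_force: [-1.5, 0.5, -0.9]
width: 0.0159
```

```bash
python3 look.py wa; python3 - <<'E'
from h import *
im=cv2.imread("pics/waf.png"); crop(im,240,0,400,120,5,"pics/wat.png")
im=r.camera("scene")[:,:,::-1]; cv2.imwrite("pics/saf.png",im); crop(im,310,180,450,285,5,"pics/sa.png")
E
```

```text
15.3 [ 0.4627 -0.164   0.0445] F tool [0.9  0.19 1.54] 0.01589408136945054
```

View pics/wat.png

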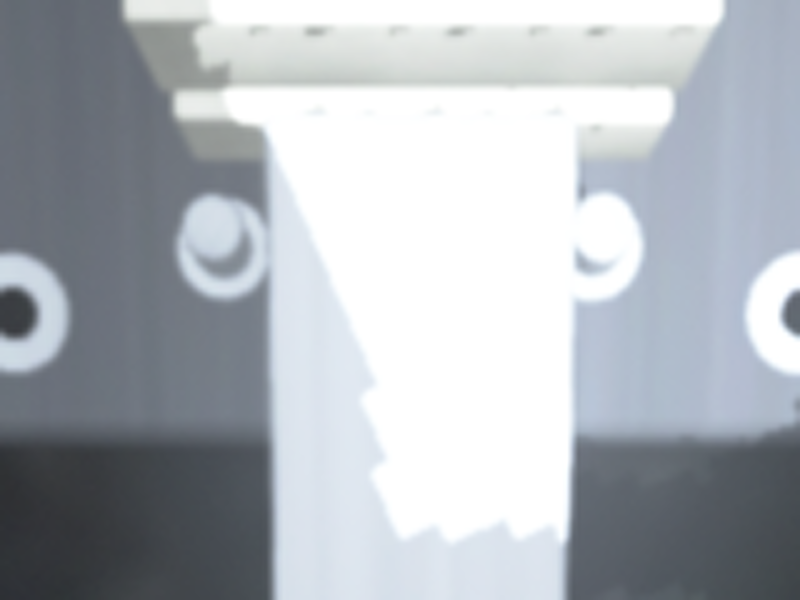

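View pics/sa.png

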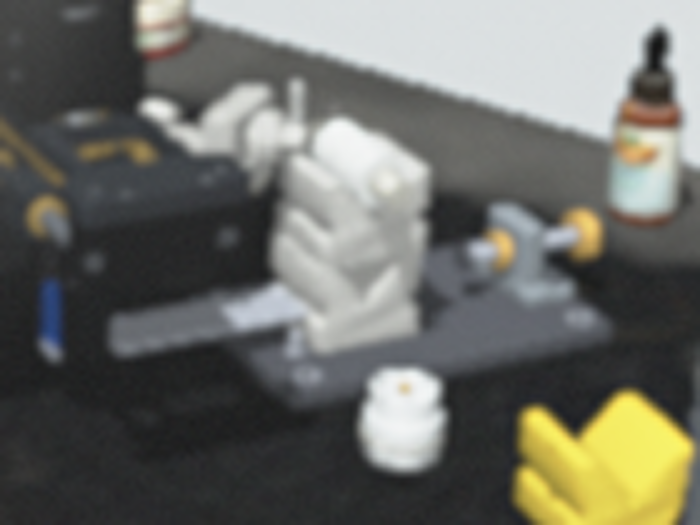

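Call:
drive_tool([
  [0,0,-0.06,0],
  [0,0,-0.13,0],
  [0,0,-0.2,0],
  [0,0,-0.28,0],
  [0,0,-0.36,0],
  [0,0,-0.44,0],
  [0,0,-0.52,0],
  [0,0,-0.6,0],
  [0,0,-0.68,0],
  [0,0,-0.76,0],
  [0,0,-0.84,0],
  [0,0,-0.92,0],
  [0,0,-1.0,0],
  [0,0,-1.08,0],
  [0,0,-1.16,0],
  [0,0,-1.24,0],
  [0,0,-1.32,0],
  [0,0,-1.4,0],
  [0,0,-1.48,0],
  [0,0,-1.56,0],
])

```text
time: 17.07
ee_pos: [0.477, -0.1705, 0.0446]
eef_rot: [0.691, -0.151, -0.691, -0.151]
ft_force: [-0.9, 1.5, -1.4]
width: 0.0156
```

```bash
python3 look.py wb; python3 - <<'E'
from h import *
im=cv2.imread("pics/wbf.png"); crop(im,240,0,400,120,5,"pics/wbt.png")
im=r.camera("scene")[:,:,::-1]; cv2.imwrite("pics/sbf.png",im); crop(im,310,180,450,285,5,"pics/sb.png")
E
```

```text
17.0667 [ 0.477  -0.1705  0.0446] F tool [ 1.36 -0.97  1.48] 0.01564202745721208
```

View pics/wbt.png

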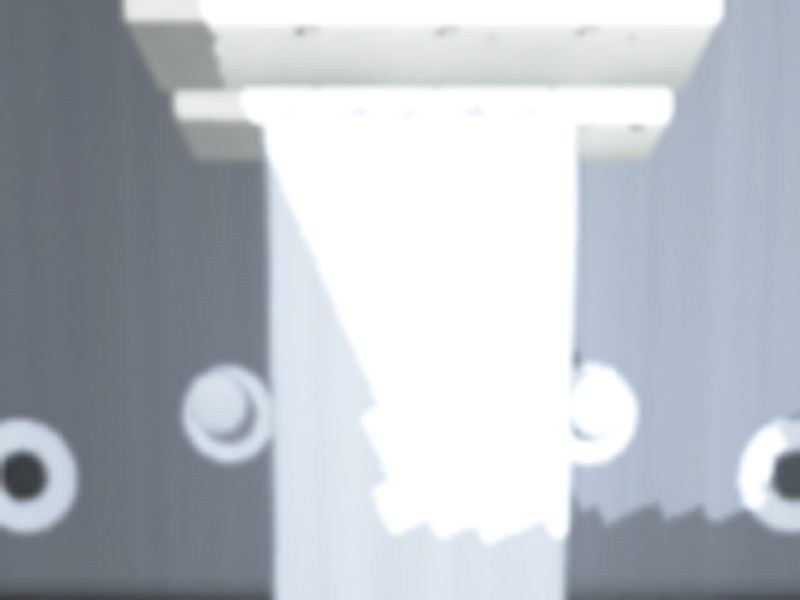

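View pics/sb.png

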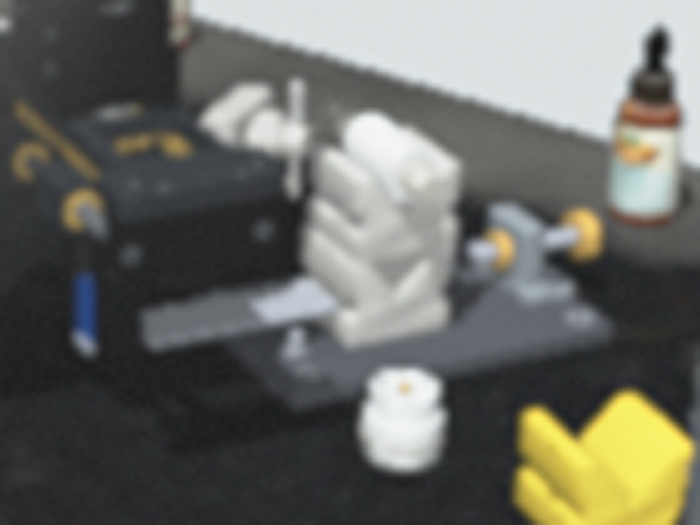

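Call:
drive_tool([
  [0,0,-0.06,0],
  [0,0,-0.13,0],
  [0,0,-0.2,0],
  [0,0,-0.27,0],
  [0,0,-0.34,0],
  [0,0,-0.41,0],
  [0,0,-0.48,0],
  [0,0,-0.55,0],
  [0,0,-0.62,0],
  [0,0,-0.69,0],
  [0,0,-0.76,0],
  [0,0,-0.83,0],
  [0,0,-0.9,0],
  [0,0,-0.97,0],
  [0,0,-1.04,0],
  [0,0,-1.1,0],
  [0,0,-1.15,0],
  [0,0,-1.18,0],
  [0,0,-1.2,0],
  [0,0,-1.2,0],
])

```text
time: 18.83
ee_pos: [0.4879, -0.1755, 0.0446]
eef_rot: [0.691, -0.151, -0.691, -0.151]
ft_force: [-1.5, 1.0, 0.1]
width: 0.0155
```

```bash
python3 look.py wc; python3 - <<'E'
from h import *
im=r.camera("scene")[:,:,::-1]; cv2.imwrite("pics/scf.png",im); crop(im,350,190,450,265,7,"pics/scc.png")
im=r.camera("top")[:,:,::-1]; crop(cv2.convertScaleAbs(im,alpha=1.5),345,140,415,215,8,"pics/tcc.png")
E
```

```text
18.8333 [ 0.4879 -0.1755  0.0446] F tool [-0.13 -0.26  1.81] 0.01554753782971171
```

View pics/scc.png

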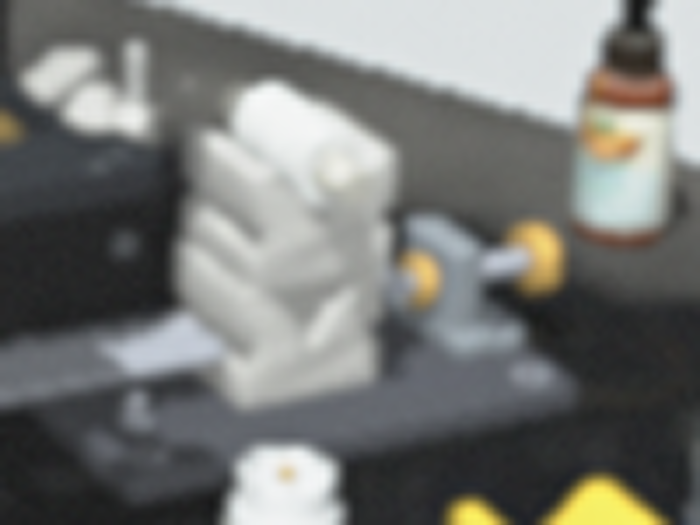

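View pics/tcc.png

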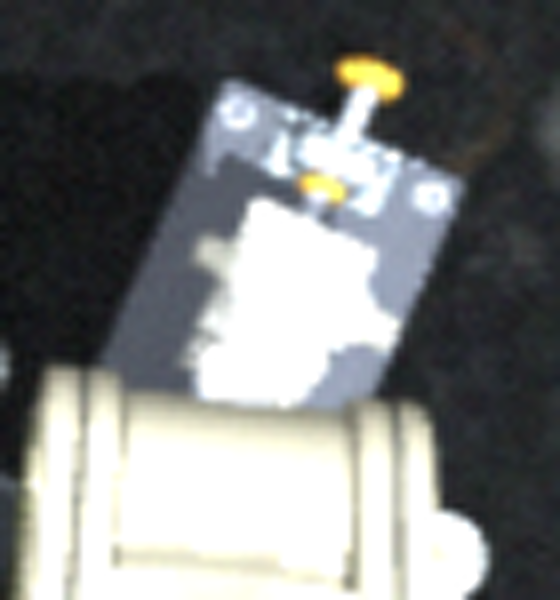

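Call:
drive_tool([
  [0,0,-0.03,0],
  [0,0,-0.06,0],
  [0,0,-0.09,0],
  [0,0,-0.12,0],
  [0,0,-0.15,0],
  [0,0,-0.18,0],
  [0,0,-0.21,0],
  [0,0,-0.24,0],
  [0,0,-0.27,0],
  [0,0,-0.3,0],
  [0,0,-0.33,0],
])

```text
time: 19.9
ee_pos: [0.4908, -0.1769, 0.0445]
eef_rot: [0.691, -0.151, -0.691, -0.151]
ft_force: [-1.2, 1.5, -1.0]
width: 0.0158
```

Call:
drive_tool([
  [0,0,-0.03,0],
  [0,0,-0.06,0],
  [0,0,-0.09,0],
  [0,0,-0.12,0],
])

```text
time: 20.23
ee_pos: [0.492, -0.1774, 0.0446]
eef_rot: [0.691, -0.151, -0.691, -0.151]
ft_force: [-2.1, 0.3, -0.2]
width: 0.0159
```

Call:
drive_tool([
  [0,0,-0.03,0],
  [0,0,-0.06,0],
  [0,0,-0.08,0],
  [0,0,-0.1,0],
])

```text
time: 20.57
ee_pos: [0.4929, -0.1778, 0.0446]
eef_rot: [0.691, -0.151, -0.691, -0.151]
ft_force: [-1.2, 0.2, -0.9]
width: 0.0158
```

Call:
drive_tool([
  [0,0,-0.03,0],
  [0,0,-0.06,0],
  [0,0,-0.08,0],
  [0,0,-0.1,0],
])

```text
time: 20.9
ee_pos: [0.4937, -0.1782, 0.0446]
eef_rot: [0.691, -0.151, -0.691, -0.151]
ft_force: [-1.4, 1.0, -0.2]
width: 0.0159
```

Call:
drive_tool([
  [0,0,-0.02,0],
  [0,0,-0.04,0],
  [0,0,-0.06,0],
  [0,0,-0.06,0],
])

```text
time: 21.23
ee_pos: [0.4943, -0.1785, 0.0446]
eef_rot: [0.691, -0.151, -0.691, -0.151]
ft_force: [-2.0, 0.4, -0.9]
width: 0.0157
```

Call:
drive_tool([
  [0,0,-0.02,0],
  [0,0,-0.04,0],
  [0,0,-0.06,0],
  [0,0,-0.06,0],
])

```text
time: 21.57
ee_pos: [0.4948, -0.1787, 0.0446]
eef_rot: [0.691, -0.151, -0.691, -0.151]
ft_force: [-1.3, 0.8, -0.7]
width: 0.0156
```

Call:
drive_tool([
  [0,0,-0.02,0],
  [0,0,-0.04,0],
  [0,0,-0.06,0],
  [0,0,-0.06,0],
])

```text
time: 21.9
ee_pos: [0.4954, -0.179, 0.0446]
eef_rot: [0.691, -0.151, -0.691, -0.151]
ft_force: [-1.3, 0.5, -0.8]
width: 0.016
```

```bash
python3 look.py wd; python3 - <<'E'
from h import *
im=r.camera("scene")[:,:,::-1]; cv2.imwrite("pics/sdf.png",im); crop(im,380,205,430,242,14,"pics/sd.png")
E
```

```text
21.9 [ 0.4954 -0.179   0.0446] F tool [0.82 0.14 1.4 ] 0.01599150438648739
```

View pics/sd.png

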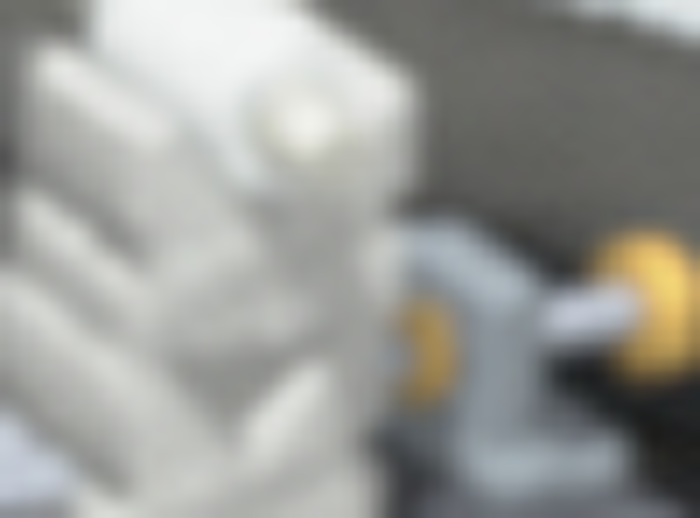

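Call:
drive_tool([
  [0,0,-0.02,0],
  [0,0,-0.04,0],
  [0,0,-0.06,0],
  [0,0,-0.06,0],
])

```text
time: 22.33
ee_pos: [0.496, -0.1793, 0.0446]
eef_rot: [0.691, -0.151, -0.691, -0.151]
ft_force: [-1.9, 0.7, -0.2]
width: 0.0157
```

Call:
drive_tool([
  [0,0,-0.02,0],
  [0,0,-0.04,0],
  [0,0,-0.06,0],
  [0,0,-0.06,0],
])

```text
time: 22.67
ee_pos: [0.496, -0.1793, 0.0443]
eef_rot: [-0.69, 0.151, 0.691, 0.151]
ft_force: [-4.3, 2.7, 0.2]
width: 0.0156
```

Call:
drive_tool([
  [0,0,-0.02,0],
  [0,0,-0.04,0],
  [0,0,-0.06,0],
  [0,0,-0.06,0],
])

```text
time: 23.0
ee_pos: [0.4961, -0.1793, 0.0441]
eef_rot: [-0.69, 0.151, 0.691, 0.151]
ft_force: [-5.9, 3.2, 0.7]
width: 0.0156
```

Call:
drive_tool([
  [0,0,-0.02,0],
  [0,0,-0.04,0],
  [0,0,-0.06,0],
  [0,0,-0.08,0],
  [0,0,-0.08,0],
  [0,0,-0.08,0],
])

```text
time: 23.5
ee_pos: [0.4961, -0.1794, 0.0439]
eef_rot: [-0.689, 0.151, 0.692, 0.151]
ft_force: [-8.2, 3.6, 1.8]
width: 0.0158
```

```bash
python3 look.py we
```

```text
23.5 [ 0.4961 -0.1794  0.0439] F tool [-1.77  0.11  8.94] 0.015827340131157195
```

Call:
drive_tool([
  [0,0,-0.02,0],
  [0,0,-0.04,0],
  [0,0,-0.06,0],
  [0,0,-0.08,0],
  [0,0,-0.08,0],
  [0,0,-0.08,0],
])

```text
time: 24.05
ee_pos: [0.4962, -0.1794, 0.0435]
eef_rot: [-0.689, 0.151, 0.693, 0.151]
ft_force: [-9.6, 4.7, 0.9]
width: 0.0155
```

```bash
python3 look.py wf; python3 - <<'E'
from h import *
im=r.camera("scene")[:,:,::-1]; crop(im,340,185,450,267,7,"pics/sf.png")
E
```

```text
24.05 [ 0.4962 -0.1794  0.0435] F tool [-0.8  -0.28 10.69] 0.015502589614963936
```

View pics/sf.png

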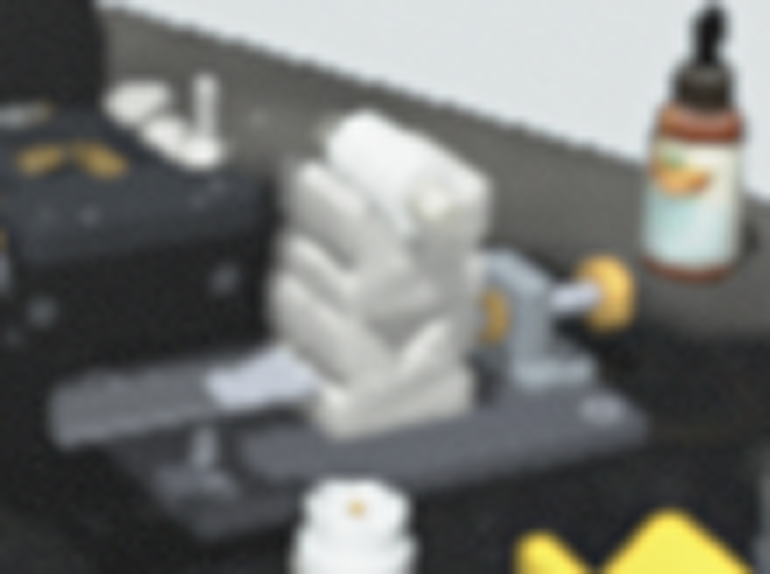

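Call:
drive_tool([
  [0,0,-0.02,0],
  [0,0,-0.04,0],
  [0,0,-0.04,0],
  [0,0,-0.04,0],
  [0,0,-0.04,0],
])

```text
time: 24.57
ee_pos: [0.4962, -0.1794, 0.0434]
eef_rot: [-0.689, 0.151, 0.693, 0.151]
ft_force: [-12.4, 6.1, 2.4]
width: 0.016
```

Call:
drive_tool([
  [0,0,0.05,0],
  [0,0,0.1,0],
  [0,0,0.16,0],
  [0,0,0.22,0],
  [0,0,0.3,0],
  [0,0,0.4,0],
  [0,0,0.5,0],
  [0,0,0.7,0],
  [0,0,1.0,0],
  [0,0,1.5,0],
  [0,0,2.0,0],
  [0,0,2.6,0],
  [0,0,3.2,0],
  [0,0,3.8,0],
  [0,0,4.4,0],
  [0,0,5.0,0],
  [0,0,5.5,0],
  [0,0,6.0,0],
  [0,0,6.4,0],
  [0,0,6.5,0],
])

```text
time: 26.23
ee_pos: [0.4391, -0.1531, 0.0445]
eef_rot: [-0.691, 0.151, 0.691, 0.151]
ft_force: [0.7, 0.0, -1.7]
width: 0.0157
```

```bash
python3 look.py wg; python3 - <<'E'
from h import *
s=r.read_state();print(R.from_quat(s["eef_rot"]).as_matrix().round(4))
im=r.camera("scene")[:,:,::-1]; crop(im,310,180,450,285,5,"pics/sg.png")
im=r.camera("top")[:,:,::-1]; cv2.imwrite("pics/tgf.png",im); crop(im,210,140,420,265,3.8,"pics/tg.png")
E
```

```text
26.2333 [ 0.4391 -0.1531  0.0445] F tool [ 1.68 -0.32 -0.62] 0.01573319036364556
[[-1.000e-04 -4.182e-01 -9.083e-01]
 [-2.000e-04 -9.083e-01  4.182e-01]
 [-1.000e+00  2.000e-04 -0.000e+00]]
```

View pics/sg.png

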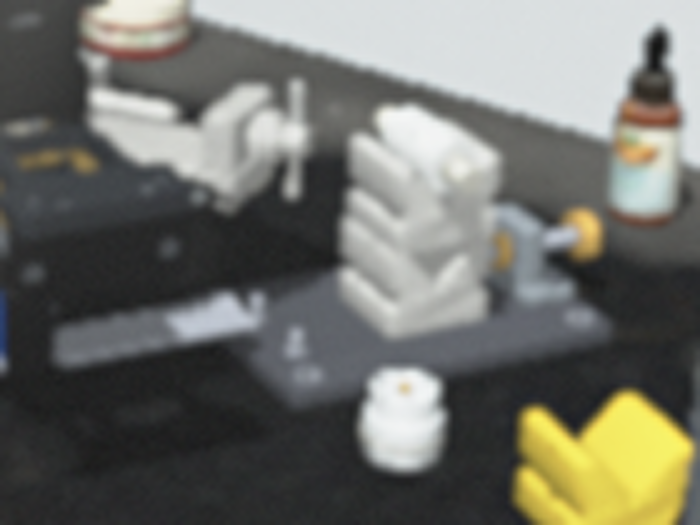

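View pics/tg.png

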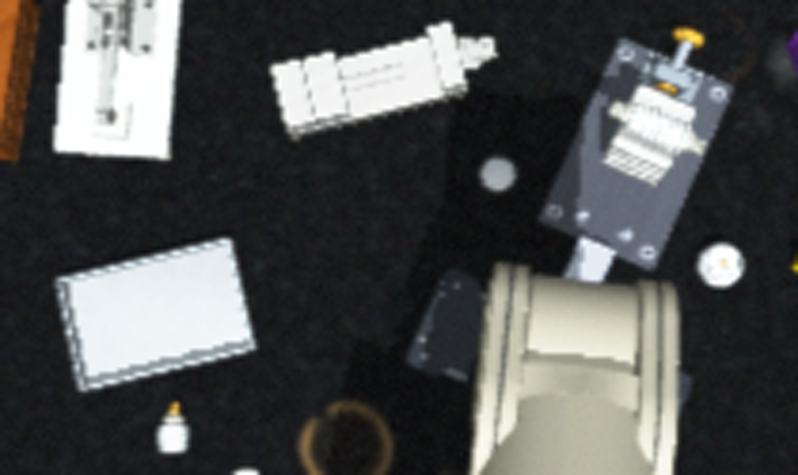

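View pics/wgf.png

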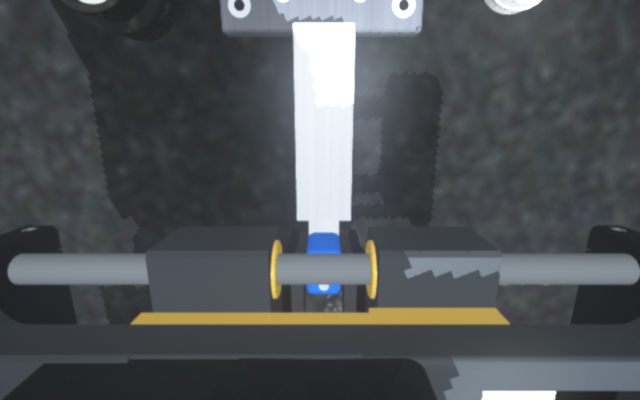

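```bash
python3 - <<'E'
from h import *
s=r.read_state();print(s["joint_positions"].round(3))
M=R.from_quat(s["eef_rot"]).as_matrix()
# refine tray from top image: threshold mask
im=cv2.imread("pics/tgf.png"); g=cv2.cvtColor(im,cv2.COLOR_BGR2GRAY)
m=(g>110).astype(np.uint8); k,l,st,ce=cv2.connectedComponentsWithStats(m); i=l[222,250]; print(st[i])
cn,_=cv2.findContours((l==i).astype(np.uint8),0,2); rc=cv2.minAreaRect(cn[0]); print(rc)
c=r.calibration("top")
for z in (.003,.021):
  B=[onz(c,*p,z) for p in cv2.boxPoints(rc)]; print(z,(sum(B)/4).round(4),np.linalg.norm(B[0]-B[1]),np.linalg.norm(B[1]-B[2]))
C=np.array([.483,.1443,0]);a=-1.339
t=C-.049*np.array([np.cos(a),np.sin(a),0]);t[2]=.12
print(t,"shift tool cm",100*(M.T@(t-s["ee_pos"])))
E
```

```text
[ 0.662  0.242 -0.459  2.053  0.139  0.876 -1.877]
[ 225  203   52   40 1444]
((250.26608276367188, 222.317626953125), (30.29596710205078, 48.17707061767578), 76.60750579833984)
0.003 [0.4844 0.151  0.003 ] 0.14726691947547063 0.0925727915828817
0.021 [0.4835 0.147  0.021 ] 0.1449502226846749 0.09111650330076836
[0.47174342 0.19198951 0.12      ] shift tool cm [ -7.54122651 -32.70569322  11.55774647]
```

Call:
drive_tool([
  [-3,0,0,0],
  [-6,-0.5,0,-0.8],
  [-7.5,-1.5,0.5,-2.2],
  [-7.5,-3,1,-3.6],
  [-7.5,-4.5,1.5,-5],
  [-7.5,-6,2,-6.4],
  [-7.5,-7.5,2.5,-7.8],
  [-7.5,-9,3,-9.2],
  [-7.5,-10.5,3.3,-10.6],
  [-7.5,-12,3.6,-12],
  [-7.5,-13.5,3.9,-13.4],
  [-7.5,-15,4.2,-14.8],
  [-7.5,-16.5,4.4,-16.2],
  [-7.5,-18,4.6,-17.6],
  [-7.5,-19.5,4.8,-19],
  [-7.5,-21,5,-20.4],
  [-7.5,-22.5,5.2,-21.8],
  [-7.5,-24,5.4,-23.2],
  [-7.5,-25,5.5,-24.6],
  [-7.5,-25.1,5.5,-25.6],
])

```text
time: 28.05
ee_pos: [0.4954, 0.1, 0.1198]
eef_rot: [0.437, 0.557, -0.436, 0.556]
ft_force: [-0.2, -0.1, -2.2]
width: 0.0157
```

Call:
drive_tool([
  [0,0,0,0],
  [0,0,0,0],
  [0,0,0,0],
])

```text
time: 28.3
ee_pos: [0.4949, 0.0971, 0.1195]
eef_rot: [0.44, 0.554, -0.44, 0.554]
ft_force: [0.0, -0.5, -0.9]
width: 0.0155
```

```bash
python3 look.py wh; python3 - <<'E'
from h import *
s=r.read_state();print(R.from_quat(s["eef_rot"]).as_matrix().round(4),s["joint_positions"].round(2))
E
```

```text
28.3 [0.4949 0.0971 0.1195] F tool [ 0.87 -0.12  0.53] 0.015524215468708783
[[ 1.000e-04  9.741e-01  2.263e-01]
 [-3.000e-04  2.263e-01 -9.741e-01]
 [-1.000e+00  0.000e+00  3.000e-04]] [ 0.49  0.29 -0.87  1.88  0.25  1.08 -0.25]
```

View pics/whf.png

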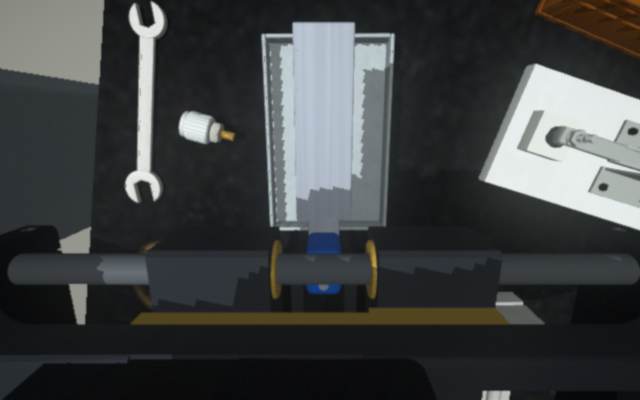

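```bash
python3 - <<'E'
from h import *
im=cv2.imread("pics/whf.png"); crop(im,240,10,420,250,3,"pics/whc.png")
s=r.read_state();M=R.from_quat(s["eef_rot"]).as_matrix();w=dict(np.load("wh.npz"))
for p in [(262,35),(394,34),(270,229),(385,229)]:
    t=M.T@(onz(w,*p,.021)-s["ee_pos"]);print(p,"y %.1f fwd %.1f"%(t[1]*1e3,-t[2]*1e3))
E
```

```text
(262, 35) y -40.7 fwd 122.2
(394, 34) y 48.5 fwd 122.8
(270, 229) y -40.9 fwd -15.8
(385, 229) y 48.7 fwd -15.9
```

View pics/whc.png

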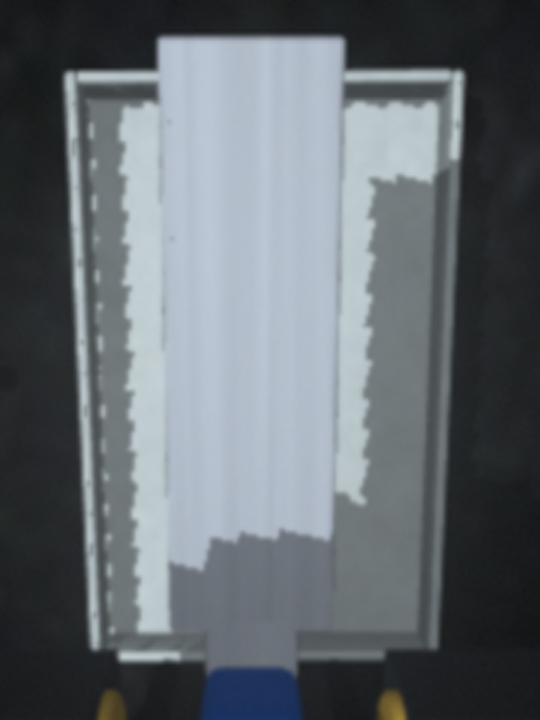

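Call:
drive_tool([
  [0,0.2,-0.15,0],
  [1,0.39,-0.35,0],
  [2.5,0.39,-0.35,0],
  [4,0.39,-0.35,0],
  [5.5,0.39,-0.35,0],
  [7,0.39,-0.35,0],
  [8,0.39,-0.35,0],
  [8.7,0.39,-0.35,0],
  [9.1,0.39,-0.35,0],
  [9.3,0.39,-0.35,0],
  [9.4,0.39,-0.35,0],
  [9.5,0.39,-0.35,0],
  [9.5,0.39,-0.35,0],
])

```text
time: 29.43
ee_pos: [0.4981, 0.102, 0.0249]
eef_rot: [0.439, 0.554, -0.439, 0.555]
ft_force: [-0.1, -0.7, -1.4]
width: 0.0157
```

```bash
python3 look.py wi
```

```text
29.4333 [0.4981 0.102  0.0249] F tool [ 1.42 -0.25  0.66] 0.015690378843826205
```

View pics/wif.png

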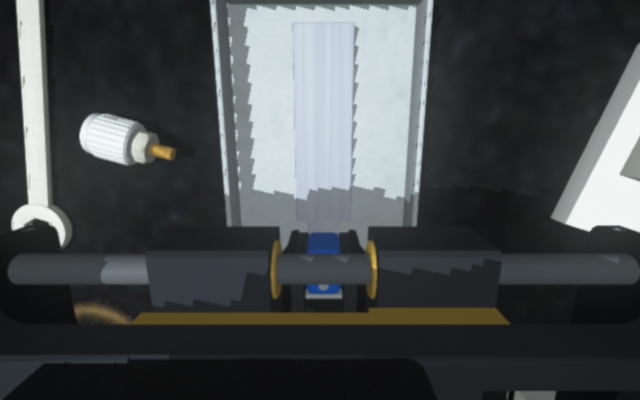

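Well inside. Lower the last millimetre until it seats, then open.

Call:
drive_tool([
  [0.05,0,0,0],
  [0.1,0,0,0],
  [0.1,0,0,0],
  [0.1,0,0,0],
])

```text
time: 29.82
ee_pos: [0.4979, 0.1019, 0.0236]
eef_rot: [0.439, 0.554, -0.439, 0.554]
ft_force: [-0.4, -0.5, -0.1]
width: 0.0155
```

Call:
drive_tool([
  [0,0,0,0],
  [0,0,0,0],
  [0,0,0,0],
  [0,0,0,0],
  [0,0,0,0],
  [0,0,0,0],
], grip=165)

```text
time: 30.32
ee_pos: [0.4978, 0.102, 0.0235]
eef_rot: [0.439, 0.554, -0.439, 0.554]
ft_force: [-1.1, 0.4, -0.2]
width: 0.0303
```

```bash
python3 look.py wj
```

```text
30.3167 [0.4978 0.102  0.0235] F tool [ 0.24 -0.95 -0.59] 0.03034101492471181
```

View pics/wjf.png

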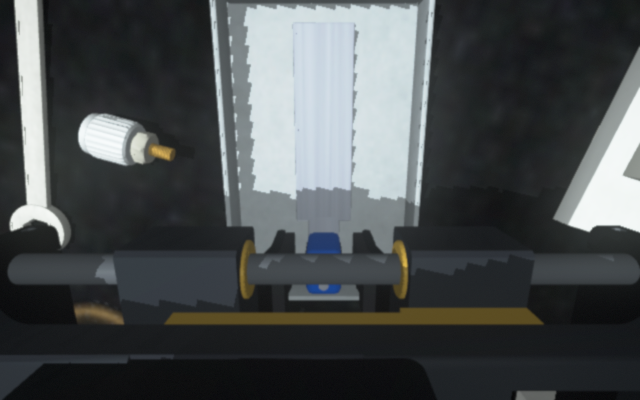

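Released, with clearance both sides. Rise straight up.

Call:
drive_tool([
  [-0.5,0,0,0],
  [-1.5,0,0,0],
  [-3,0,0,0],
  [-5,0,0,0],
  [-7.5,0,0,0],
  [-10,0,0,0],
  [-12.5,0,0,0],
  [-15,0,0,0],
  [-17,0,0,0],
  [-17,-6,2,0],
  [-17,-9,4,0],
  [-17,-12,6,0],
  [-17,-12,6,0],
  [-17,-12,6,0],
])

```text
time: 31.53
ee_pos: [0.3931, 0.0137, 0.1943]
eef_rot: [0.439, 0.553, -0.441, 0.555]
ft_force: [0.3, -0.4, -0.0]
width: 0.0308
```

```bash
python3 look.py wk; python3 - <<'E'
from h import *
im=r.camera("top")[:,:,::-1]; crop(im,210,135,420,265,3.8,"pics/tk.png")
im=r.camera("scene")[:,:,::-1]; cv2.imwrite("pics/skf.png",im); crop(im,190,175,430,280,3.3,"pics/sk.png")
E
```

```text
31.5333 [0.3931 0.0137 0.1943] F tool [0.02 0.16 0.48] 0.030759149726139398
```

View pics/tk.png

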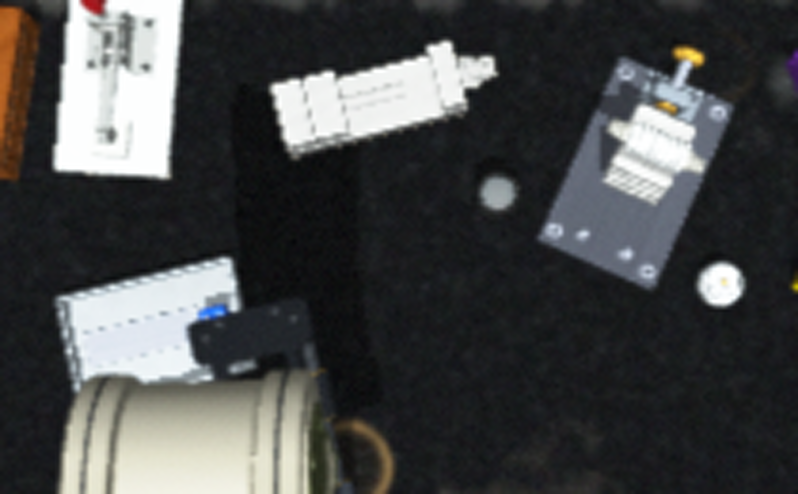

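View pics/sk.png

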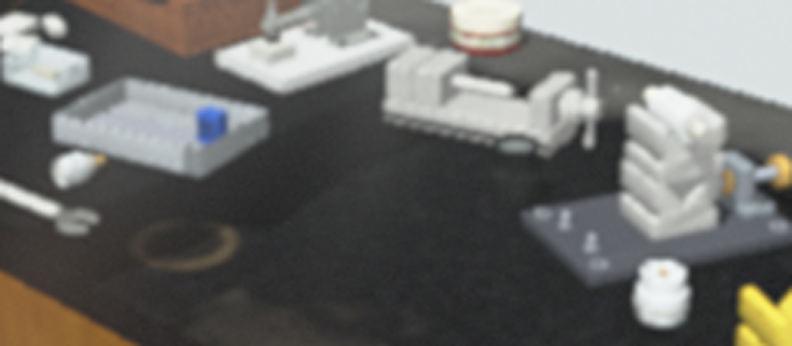

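View pics/wkf.png

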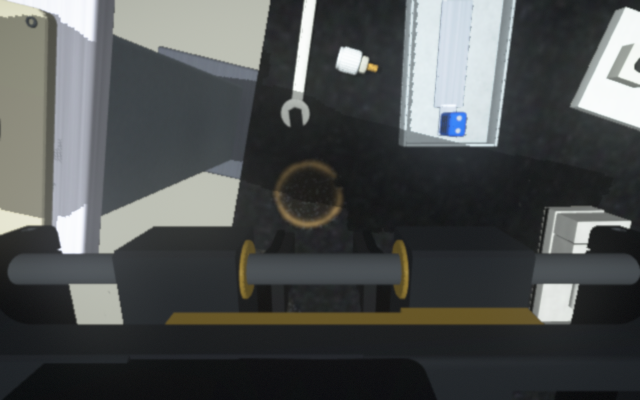

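```bash
python3 -c "
from bench import r
print(r.read_state()['joint_vel'].round(4)); print(r.close_job())"
```

```text
[-0.0112  0.0287 -0.0062 -0.0066  0.0019 -0.0029 -0.0009]
the job is handed in; nothing more can be done
None
```

I drew the shim out between the pins, pressed the stack home on the stop screw, and laid the shim flat in the grey tray. I handed the job in at about 31.7 s.

- **Drawing the shim:** The wrist force was about 4 N at most in the readings between moves. The blade stayed centred between the pins to about 0.5 mm, and the stack came down upright on the plate.
- **Seating the stack:** I pushed with the end of the shim's blade, held level about 15 mm above the plate. With the fingers low enough, the gripper's body would have hit the upper block. Sliding took about 1.5–2 N. I felt the stop, stepped up to about 13.8 N at the wrist (about 12 N on the screw), then backed off straight. The readings carry about 1 N of noise.
- **Last checks:** The pictures show the stack upright at the screw with the attenuator in its groove. The shim lies flat inside the tray. I saw no movement of the loupe, load or adapter, and the gripper is clear of everything.
- **Not confirmed:** The force on the screw is worked out from the wrist reading less the sliding force. The contact between the block and the screw tip was hidden from the cameras, so I judged it by feel only. My two camera estimates of the tray's centre differed by about 3 mm, so I used the close-up wrist view for the placing.

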